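Turn the pile into a sample display

ROBOT

A 6-joint arm with a two-finger parallel gripper is mounted at the origin on the work surface. World frame = base frame: x ahead of the robot, y to its left, z up, the work surface at z = 0. Lengths are in m, angles in rad, forces in N, time in s.
With the tool pointing down it reaches from about 0.3 to 0.775 m from the base axis. Payload 14.6 kg.
Tool frame: the origin (TCP) lies midway between the tips of the shut fingers; the grasp point (between the pads) lies 19 mm behind it; z points along the fingers, y is the line along which they close (so a half turn about z gives the same grasp; the last joint's range is limited). The gripper opens to 85 mm and grips with 20 to 120 N. Pads are 22 mm wide; open, the fingers measure 114 mm over their backs; the gripper's body (76 mm by 85 mm) begins 54 mm behind the grasp point. The pads swing forward as they close: fully open they stand 13 mm farther back than shut.
Start: joints at [1.11, 0.3, 1.521, -0, 1.321, -0.067], TCP at [0.211, 0.508, 0.231] pointing down, gripper open.
Joint ranges: [-3.03, 3.03], [-0.79, 2.21], [0.23, 2.52], [-1.04, 4.18], [0, 3.07], [-2.55, 2.55]. Speed limits (rad/s): [2.22, 2.22, 2.57, 3.14, 3.14, 3.14].

INTERFACE

Orientations are given as a unit quaternion [w, x, y, z].
In Python, from plant import sensors, eyes, r gives the robot as it stands.
- The arm moves only by the tool drive_tool, never from a script. Its argument "steps" is a list of rows, each an object of numbers: "x", "y", "z": the shift along the tool's x, y, z in units of 40 mm (1.0 is 40 mm); "rx", "ry", "rz": the turn, a rotation vector about the tool's x, y, z in units of 6 degrees (1.0 is 6 degrees); "claw": the closure, from -1 (fully open) to 1 (shut), so that 0 is half open. A call has 1 to 8 rows; each row is the pose to reach, as a shift and turn from the pose commanded when the call began, along the tool's axes at that moment; what a row does not reach only later rows make up. A row lasts 1/12 s, in which the tool goes at most 41.7 mm and 7.16 degrees, less where a joint would pass 70% of its speed; a pose out of reach is approached as far as the arm can. A call with a gripper value outside its range is refused whole. The fingers move at their own pace and stop on an object; "force" is the grip in N (left out, the last holds). Time passes only in rows, so rows that repeat a pose let the fingers close. It gives the time, the measured TCP pose, the force, the opening and the grip force at its end, in the units of the state.
- sensors.get_obs(): the state, without advancing time (a new reading comes with each control period).
- eyes.camera(name): name is "scene" or "side" or "wrist"; returns a dict with "frame" (420x560x3 uint8, red, green, blue), "K" (3x3 intrinsics, pixels), "T" (4x4, takes a point from camera to world coordinates); the wrist camera has in their place "tool_from_camera" (4x4, takes a point from camera to tool coordinates, whose origin is the TCP and whose axes are the flange's). Camera axes: x right, y up, looking along -z (the intrinsics and any distortion apply to the point x, -y, -z); pixel columns grow to the right and rows downward; lengths in m; the calibration is good to about 2 mm. A picture is of the moment at which its call begins: read the wrist's pose just before it. There is no depth.
- r.close_job(): hands the job in; it is judged then, once.
The state is a dict: "time": time; "joint_pos": joint angles; "dq": joint speeds; "effort": joint torques, N m; "eef_pos": TCP position; "ee_rot": TCP orientation; "wrist_force": force on the tool from outside, world axes, zero at the start; "moment": the same for the moment, N m; "finger_gap": finger opening in m; "gripper_force": force on a finger pad.
Only numpy, scipy, OpenCV 4.12 (cv2) and the standard library are available. Lean on these libraries where they do the work, as an engineer would, in place of code of your own. Each camera call takes 0.05 s, during which the arm holds its last target. There are 200 camera calls.

TASK

Take the pile on the wooden stand apart and set up the sample display: the round tin goes upright in the middle of the round wooden block, and the packs go on the white display board, carrying on from the half pack already glued there, as two rows one on the other in running bond (each joint about 8 mm open and half a long pack away from the one below), so that both rows end up straight, flush at the sides and equally long. You may put things aside on the black mat meanwhile; leave the amber bottle and the steel cup standing where they are.

Things in the scene. Friction and masses are not known exactly. Their poses are not given: they have to be found in the camera images.
- tin_mid (a point): Round bare-metal tin, 40 mm diameter, 26 mm high; the top thing of the pile, upright. Point at its centre, half-way up (13 mm above its underside); z up. About 60 g.
- half_mid (a point): Half pack: square brown cardboard block 46 x 46 mm, 34 mm high, with a white paper band over its middle; lies flat under the tin. Point at its centre (17 mm up); its x and y lie along its sides. About 90 g.
- pack_b_mid (a point): Long pack, the upper one of two alike: brown cardboard block 100 mm long (its x), 46 mm wide (its y), 34 mm high, white paper band round its middle; lies flat under the half pack, crosswise on the lower long pack. Point at its centre (17 mm up). About 180 g.
- pack_a_mid (a point): Long pack, the lower one, same in every way as the upper (100 x 46 x 34 mm, length along x, point at its centre); the bottom of the pile, flat on the wooden stand. The two long packs are interchangeable.
- stand: Fixed square wooden stand, 100 x 100 mm, 45 mm high, on which the pile lies at the start. Origin at the centre of its underside, on the table; z up.
- board: Fixed white laminate board, 180 mm long (x), 70 mm wide (y), top 15 mm above its origin (centre of underside). A half pack is glued on at x = -54 mm, y = 0. Rows lie along x from -77 to +77 mm, joints 8 mm open; centres, all y = 0: lower row (32 mm above origin) that half pack, then a long pack at x = +27; upper row (66 mm) a long pack at x = -27, then the loose half pack at x = +54.
- riser: Fixed round dark wooden block, 68 mm diameter, 30 mm high, flat top: the tin's place. Origin at the centre of its underside on the table; z up.
- mat: Fixed black rubber mat, 120 x 120 mm, 4 mm thick, always empty at the start: a clear spot where a thing may be put aside for a while. Origin at the centre of its underside; z up.
- oil_mid (a point): Bystander: small amber glass bottle standing upright, 38 mm diameter, 85 mm high; loose. Point on its axis 42 mm up.
- cup_mid (a point): Bystander: steel cup standing upright, about 64 mm diameter, 70 mm high; loose. Point on its axis 35 mm up.
Things that resemble listed ones, but are neither listed nor needed, are in the scene too. Leave any purple or turquoise look-alike of the part that bears tin_mid alone.

How it is judged:
At the end, for the whole second after the job is handed in: Tin upright on the round block, within 12 mm of its axis. On the board: a long pack below at x = +27 mm, the other above at x = -27 mm, the loose half pack above at x = +54 mm, each within 10 mm along and across, 5 mm in height, flat and within 8 degrees of the board. All at rest (((x of pack_a_mid in the frame of board between 0.017 and 0.037 m and y of pack_a_mid in the frame of board between -0.01 and 0.01 m and z of pack_a_mid in the frame of board between 0.027 and 0.037 m and angle between each of pack_a_mid, pack_b_mid's own z axis and vertical below 0.1 rad and x of pack_b_mid in the frame of board between -0.037 and -0.017 m and y of pack_b_mid in the frame of board between -0.01 and 0.01 m and z of pack_b_mid in the frame of board between 0.061 and 0.071 m) or (x of pack_b_mid in the frame of board between 0.017 and 0.037 m and y of pack_b_mid in the frame of board between -0.01 and 0.01 m and z of pack_b_mid in the frame of board between 0.027 and 0.037 m and angle between each of pack_b_mid, pack_a_mid's own z axis and vertical below 0.1 rad and x of pack_a_mid in the frame of board between -0.037 and -0.017 m and y of pack_a_mid in the frame of board between -0.01 and 0.01 m and z of pack_a_mid in the frame of board between 0.061 and 0.071 m)) and angle between the x axis of each of pack_a_mid, pack_b_mid and the x axis of board, either way round below 0.14 rad and x of half_mid in the frame of board between 0.044 and 0.064 m and y of half_mid in the frame of board between -0.01 and 0.01 m and z of half_mid in the frame of board between 0.061 and 0.071 m and angle between each of half_mid, tin_mid's own z axis and vertical below 0.1 rad and (angle between the x axis of half_mid and the x axis of board, either way round below 0.14 rad or angle between the y axis of half_mid and the x axis of board, either way round below 0.14 rad) and horizontal distance between tin_mid and riser below 0.012 m and z of tin_mid in the frame of riser between 0.038 and 0.048 m and linear speed of each of pack_a, pack_b, half, tin below 0.02 m/s); the robot touches nothing.
It fails at once if the amber bottle is pushed away or knocked over (distance of oil_mid from where it was at the start of the episode above 0.03 m or angle between oil_mid's own z axis and vertical above 0.5 rad).
It fails at once if the steel cup is pushed away or knocked over (distance of cup_mid from where it was at the start of the episode above 0.03 m or angle between cup_mid's own z axis and vertical above 0.5 rad).
It also fails if it takes over 128 s, if anything falls off the work surface, if the arm or the gripper's body presses on something with over 40 N, if the wrist force passes 120 N, or if a joint passes its speed limit or range.

## Working session

There is one attempt and no reset: what is moved stays moved. The work goes in short steps, Python scripts to look and compute and a tool call to move; the robot and the scene stay as the last step left them, time stands still between calls to the robot, and variables do not carry over. Pictures are saved under pics/ and viewed, at most 14 in all, crops included, and the job is handed in when it is done.

Besides the shell and the picture viewer there is one more tool, called after "Emit:" in YAML: its name, and indented under it one key for each argument. drive_tool: Moves the arm, as the interface text tells. Its arguments: {"type":"object","properties":{"steps":{"type":"array"},"force":{"type":"number"}},"required":["steps"]}

```bash
mkdir -p pics; ls; python3 - <<'E'
from plant import sensors,eyes,r
import cv2,numpy as np
o=sensors.get_obs();print({k:np.round(v,3) for k,v in o.items()})
for n in("scene","side"):
    c=eyes.camera(n);cv2.imwrite(f"pics/{n}0.png",cv2.resize(c["frame"][:,:,::-1],(784,588),interpolation=cv2.INTER_CUBIC))
    np.savez(f"{n}.npz",**c);print(n,c.keys(),c["K"],c["T"])
E
```

```text
pics
{'time': np.float64(0.0), 'joint_pos': array([ 1.11 ,  0.3  ,  1.522, -0.   ,  1.321, -0.067]), 'dq': array([-0.   , -0.   , -0.001, -0.001,  0.001, -0.   ]), 'effort': array([-0.0000e+00, -5.4351e+01, -3.6179e+01, -0.0000e+00,  4.0000e-03,
        0.0000e+00]), 'eef_pos': array([0.211, 0.508, 0.231]), 'ee_rot': array([-0.   ,  0.196,  0.981, -0.001]), 'wrist_force': array([-0.49 ,  0.263, -0.183]), 'moment': array([-0.003,  0.028,  0.005]), 'gripper_force': np.float64(0.0), 'finger_gap': np.float64(0.086)}
scene dict_keys(['frame', 'K', 'T']) [[458.75100064   0.         283.46163551]
 [  0.         458.75100064 209.10748089]
 [  0.           0.           1.        ]] [[-0.80616454 -0.35231829  0.4753636   1.05101809]
 [ 0.59163643 -0.4690275   0.65572825  0.65301685]
 [-0.00806645  0.80986729  0.58655768  0.68549343]
 [ 0.          0.          0.          1.        ]]
side dict_keys(['frame', 'K', 'T']) [[479.20801202   0.         276.49415637]
 [  0.         479.20801202 209.80365648]
 [  0.           0.           1.        ]] [[ 0.98285181  0.10998337 -0.14800666  0.40683611]
 [-0.18437372  0.57334536 -0.79829909 -0.88556157]
 [-0.00294069  0.81189824  0.58379157  0.7652769 ]
 [ 0.          0.          0.          1.        ]]
```

View pics/scene0.png

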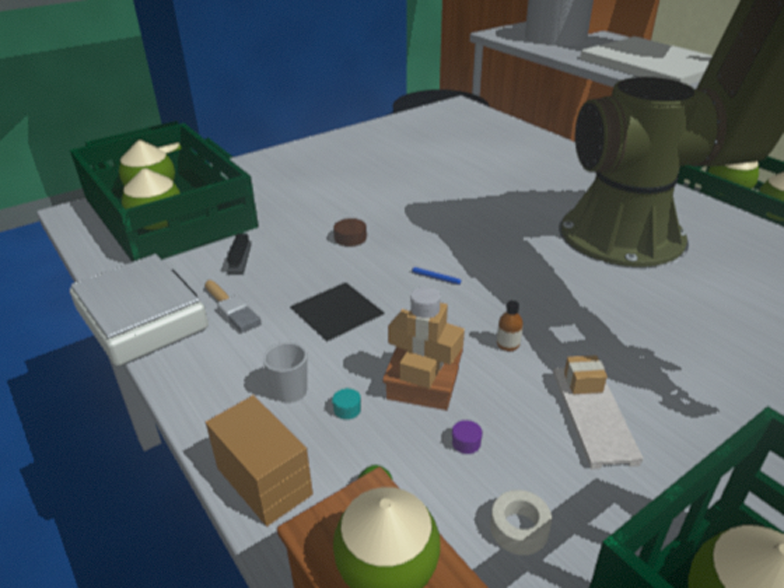

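View pics/side0.png

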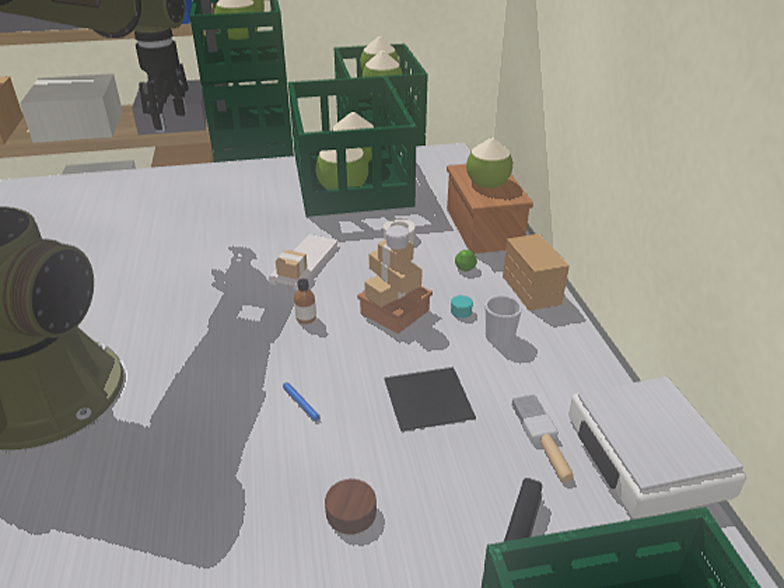

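Scene view: pile with the bare-metal tin on top at (425,300), board (595,420) with the glued half at its upper end, riser (350,232), mat (337,311), bottle (510,328), cup (287,372). The look-alikes are turquoise (347,403) and purple (467,437). Only the grey one on the pile fits the tin. I'll confirm in a crop.

```bash
python3 - <<'E'
import cv2,numpy as np
def crop(n,x,y,w,h,s):
    f=np.load(n+".npz")["frame"][:,:,::-1]
    return cv2.resize(f[y:y+h,x:x+w],None,fx=s,fy=s,interpolation=cv2.INTER_CUBIC)
# pile: each 400x600, scale 5 -> 80x120
cv2.imwrite("pics/c1.png",np.hstack([crop("scene",265,190,80,120,5),crop("side",245,145,80,120,5)]))
# board : scale 5
cv2.imwrite("pics/c2.png",np.hstack([crop("scene",385,240,80,120,5),crop("side",180,145,80,120,5)]))
E
```

```text
(no output)
```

View pics/c1.png

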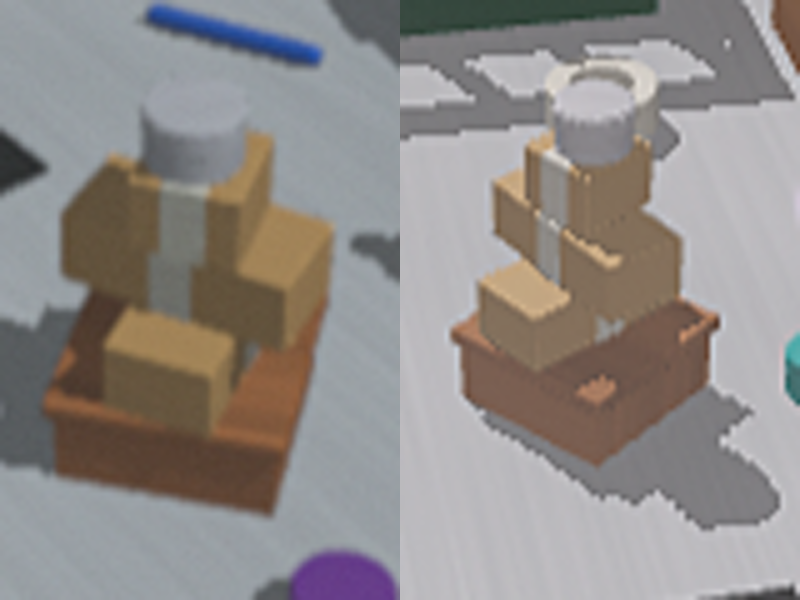

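View pics/c2.png

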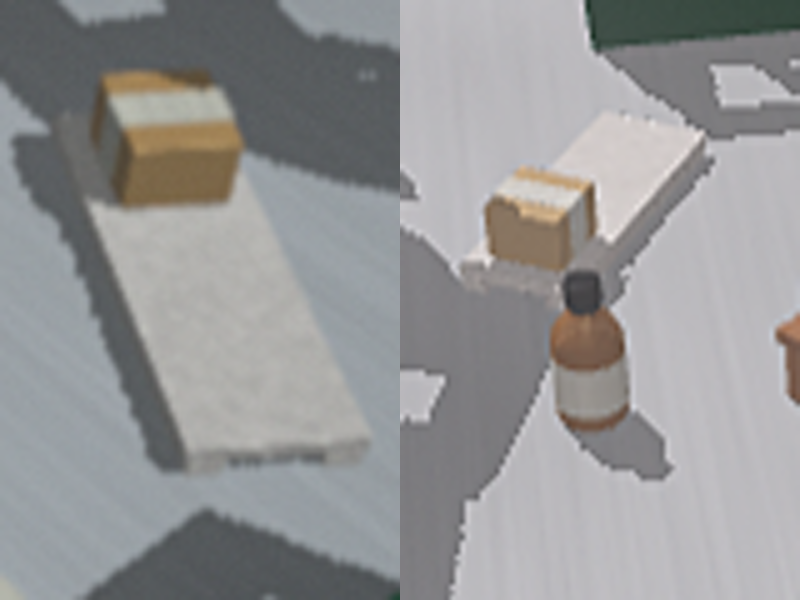

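c1 confirms it: the bare-metal tin on top sits at scene crop (195,103) and side crop (595,103). c2 shows the board with the glued half at the end near the bottle, which stands close to the board.

```bash
cat > h.py <<'E'
import numpy as np, cv2
def ray(n,u,v,z):
    c=np.load(n+".npz");K,T=c["K"],c["T"]
    d=T[:3,:3]@np.array([(u-K[0,2])/K[0,0],-(v-K[1,2])/K[1,1],-1]);o=T[:3,3]
    return (o+d*(z-o[2])/d[2])
E
python3 - <<'E'
from h import *
def S(l,n,ox,oy,pts,z,sub=0,k=5):
    p=[ray(n,ox+(u-sub)/k,oy+v/k,z)[:2]*1000 for u,v in pts]
    print(l,n,z,[list(map(int,q)) for q in p],"mean",np.mean(p,0).round(1)," edges",[int(np.linalg.norm(p[i]-p[i-1])) for i in range(1,len(p))]," ang",[int(np.degrees(np.arctan2(*(p[i]-p[i-1])[::-1]))) for i in range(1,len(p))])
P=(265,190);Q=(245,145);B=(385,240);C=(180,145)
S("tintop","scene",*P,[(196,103)],.173);S("tintop","side",*Q,[(595,103)],.173,400)
S("half","scene",*P,[(133,180),(240,205),(272,137)],.147);S("half","side",*Q,[(527,148),(590,178),(650,145)],.147,400)
S("b","scene",*P,[(65,212),(285,290),(332,230),(113,155)],.113);S("b","side",*Q,[(493,182),(620,265),(682,238)],.113,400)
S("a","scene",*P,[(107,345),(215,378),(238,335)],.079);S("a","side",*Q,[(515,262),(480,280),(540,320),(572,298)],.079,400)
S("stand","scene",*P,[(45,405),(282,445)],.045);S("standbot","side",*Q,[(463,400),(598,463),(708,385)],.0,400)
S("standbot","scene",*P,[(55,472),(272,515)],0)
S("board","scene",*B,[(190,455),(370,440),(212,83),(62,118)],.015)
S("board","side",*C,[(465,262),(560,290),(710,140),(605,110)],.015,400)
S("glued","scene",*B,[(125,150),(242,147),(207,78),(102,72)],.049)
S("glued","side",*C,[(487,205),(572,220),(595,180),(525,165)],.049,400)
S("riser","scene",0,0,[(350,227)],.03,0,1.4);S("riser","side",0,0,[(351,499)],.03,0,1.4)
S("mat","scene",0,0,[(291,308),(329,339),(383,311),(344,284)],.004,0,1.4);S("mat","side",0,0,[(386,376),(455,368),(476,407),(402,431)],.004,0,1.4)
S("bottle","side",*C,[(590,415)],0,400);S("bottle","scene",0,0,[(510,345)],0,0,1.4)
S("cuptop","scene",0,0,[(287,357)],.07,0,1.4);S("cuptop","side",0,0,[(503,308)],.07,0,1.4)
S("purple","scene",0,0,[(467,430)],.026,0,1.4)
S("turq","scene",0,0,[(347,398)],.026,0,1.4)
E
```

```text
tintop scene 0.173 [[607, 107]] mean [607.1 107.6]  edges []  ang []
tintop side 0.173 [[608, 101]] mean [608.8 101.6]  edges []  ang []
half scene 0.147 [[634, 104], [611, 140], [574, 115]] mean [607.1 120.2]  edges [42, 44]  ang [122, -145]
half side 0.147 [[576, 108], [601, 75], [636, 99]] mean [604.6  94.7]  edges [41, 42]  ang [-52, 34]
b scene 0.113 [[642, 70], [603, 158], [565, 142], [604, 51]] mean [603.9 105.7]  edges [96, 41, 98]  ang [113, -156, -66]
b side 0.113 [[562, 134], [610, 48], [645, 65]] mean [606.4  82.9]  edges [97, 38]  ang [-60, 26]
a scene 0.079 [[653, 112], [631, 152], [608, 139]] mean [631.2 134.9]  edges [45, 26]  ang [118, -148]
a side 0.079 [[569, 110], [549, 97], [573, 57], [592, 73]] mean [571.   84.7]  edges [23, 46, 24]  ang [-147, -59, 39]
stand scene 0.045 [[672, 96], [610, 170]] mean [641.6 133.4]  edges [96]  ang [129]
standbot side 0.0 [[539, 103], [598, 38], [668, 91]] mean [602.4  77.8]  edges [87, 87]  ang [-47, 37]
standbot scene 0 [[665, 92], [609, 164]] mean [637.3 128.6]  edges [91]  ang [127]
board scene 0.015 [[528, 360], [470, 394], [
[... 562 characters left out ...]
] mean [ 461.2 -326.4]  edges []  ang []
mat scene 0.004 [[674, -183], [664, -71], [550, -79], [560, -189]] mean [ 612.4 -131. ]  edges [112, 115, 110]  ang [94, -175, -84]
mat side 0.004 [[554, -74], [672, -76], [680, -170], [556, -198]] mean [ 616.2 -130.1]  edges [117, 94, 127]  ang [-1, -84, -167]
bottle side 0 [[436, 109]] mean [436.6 109.9]  edges []  ang []
bottle scene 0 [[433, 114]] mean [433.8 114.9]  edges []  ang []
cuptop scene 0.07 [[771, -2]] mean [771.8  -2.9]  edges []  ang []
cuptop side 0.07 [[771, -13]] mean [771.4 -13.8]  edges []  ang []
purple scene 0.026 [[627, 227]] mean [627.7 227.3]  edges []  ang []
turq scene 0.026 [[725, 79]] mean [725.2  79.7]  edges []  ang []
```

```bash
cat >> h.py <<'E'
def plan(way,start=None):
    """way: list of (x,y,z,c_deg) in mm; prints tool-units to each, from start/current"""
    if start is None:
        from plant import sensors
        from scipy.spatial.transform import Rotation as R
        o=sensors.get_obs();q=o["ee_rot"];M=R.from_quat([q[1],q[2],q[3],q[0]]).as_matrix()
        start=(*(o["eef_pos"]*1000),np.degrees(np.arctan2(M[1,1],M[0,1])))
        print("t",round(float(o["time"]),1),"now",np.round(start,1),"tilt",np.round(M[:2,2],3),"gap",round(float(o["finger_gap"]),4),"j",np.round(o["joint_pos"],2))
    for w in way:
        c=np.radians(start[3]);d=np.array(w[:3])-start[:3]
        dc=(w[3]-start[3]+90)%180-90
        print(w,"x %.2f y %.2f z %.2f rz %.2f"%((-d[0]*np.sin(c)+d[1]*np.cos(c))/40,(d[0]*np.cos(c)+d[1]*np.sin(c))/40,-d[2]/40,-dc/6),"rows",np.ceil(max(np.linalg.norm(d)/41.7,abs(dc)/7.16)))
        start=(*w[:3],start[3]+dc)
E
python3 -c "
from h import *
plan([(400,330,290,50),(607,105,290,30)])"
```

```text
t 0.1 now [210.9 507.7 230.8  67.4] tilt [-0.    -0.001] gap 0.0853 j [ 1.11  0.3   1.52 -0.    1.32 -0.07]
(400, 330, 290, 50) x -6.07 y -2.29 z -1.48 rz 2.91 rows 7.0
(607, 105, 290, 30) x -7.58 y -0.98 z 0.00 rz 3.33 rows 8.0
```

Emit:
drive_tool:
  steps:
    - {"x": -6.07,"y": -2.29,"z": -1.48,"rz": 2.91,"claw": -1}
    - {"x": -6.07,"y": -2.29,"z": -1.48,"rz": 2.91,"claw": -1}
    - {"x": -6.07,"y": -2.29,"z": -1.48,"rz": 2.91,"claw": -1}
    - {"x": -6.07,"y": -2.29,"z": -1.48,"rz": 2.91,"claw": -1}
    - {"x": -6.07,"y": -2.29,"z": -1.48,"rz": 2.91,"claw": -1}
    - {"x": -6.07,"y": -2.29,"z": -1.48,"rz": 2.91,"claw": -1}
    - {"x": -6.07,"y": -2.29,"z": -1.48,"rz": 2.91,"claw": -1}
    - {"x": -6.07,"y": -2.29,"z": -1.48,"rz": 2.91,"claw": -1}

```text
schema error: expected keys x, y, z, rx, ry, rz, claw
```

```bash
cat >> h.py <<'E'
def wrist(name):
    from plant import sensors,eyes
    from scipy.spatial.transform import Rotation as R
    o=sensors.get_obs();c=eyes.camera("wrist");q=o["ee_rot"]
    T=np.eye(4);T[:3,:3]=R.from_quat([q[1],q[2],q[3],q[0]]).as_matrix();T[:3,3]=o["eef_pos"]
    np.savez(name+".npz",frame=c["frame"],K=c["K"],T=T@c["tool_from_camera"])
    cv2.imwrite(f"pics/{name}.png",cv2.resize(c["frame"][:,:,::-1],(784,588),interpolation=cv2.INTER_CUBIC))
    return c
E
python3 -c "
from h import *
c=wrist('w1');print(c['tool_from_camera'].round(3),c['K'].round(0))
plan([(607,105,290,30)])"
```

```text
[[-0.001  0.951  0.308  0.079]
 [ 1.     0.001  0.     0.001]
 [-0.     0.308 -0.951 -0.143]
 [ 0.     0.     0.     1.   ]] [[363.   0. 274.]
 [  0. 363. 207.]
 [  0.   0.   1.]]
t 0.1 now [211.  507.7 230.9  67.4] tilt [-0.    -0.001] gap 0.0856 j [ 1.11  0.3   1.52  0.    1.32 -0.07]
(607, 105, 290, 30) x -13.01 y -5.50 z -1.48 rz 6.24 rows 14.0
```

View pics/w1.png

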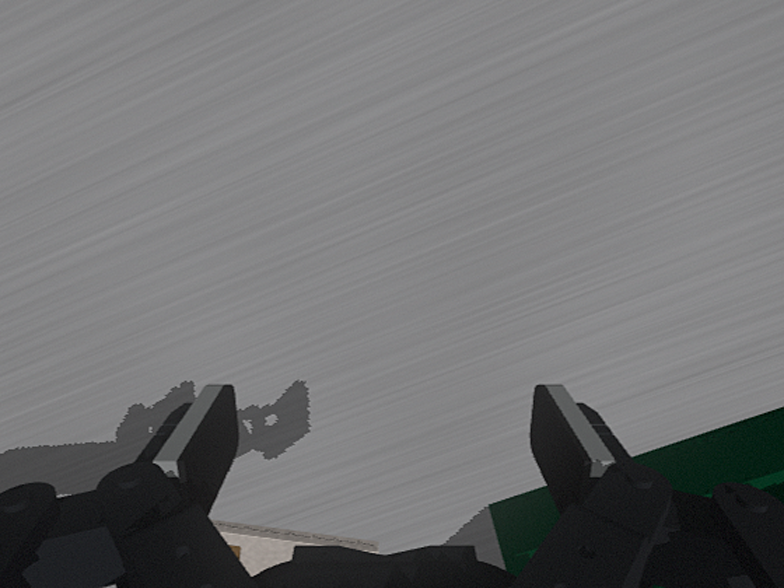

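First call was refused (all keys are needed) and this picture shows only empty table with the open fingers. Repeating it with all keys.

Emit:
drive_tool:
  steps:
    - {"x": -6.07,"y": -2.29,"z": -1.48,"rx": 0,"ry": 0,"rz": 2.91,"claw": -1}
    - {"x": -6.07,"y": -2.29,"z": -1.48,"rx": 0,"ry": 0,"rz": 2.91,"claw": -1}
    - {"x": -6.07,"y": -2.29,"z": -1.48,"rx": 0,"ry": 0,"rz": 2.91,"claw": -1}
    - {"x": -6.07,"y": -2.29,"z": -1.48,"rx": 0,"ry": 0,"rz": 2.91,"claw": -1}
    - {"x": -6.07,"y": -2.29,"z": -1.48,"rx": 0,"ry": 0,"rz": 2.91,"claw": -1}
    - {"x": -6.07,"y": -2.29,"z": -1.48,"rx": 0,"ry": 0,"rz": 2.91,"claw": -1}
    - {"x": -6.07,"y": -2.29,"z": -1.48,"rx": 0,"ry": 0,"rz": 2.91,"claw": -1}
    - {"x": -6.07,"y": -2.29,"z": -1.48,"rx": 0,"ry": 0,"rz": 2.91,"claw": -1}

```text
time: 0.82
eef_pos: [0.4024, 0.3279, 0.2912]
ee_rot: [0.001, 0.344, 0.939, 0.0]
wrist_force: [-0.0, 0.1, 0.1]
finger_gap: 0.0857
gripper_force: 0.0
```

```bash
python3 -c "
from h import *
c=wrist('w2')
plan([(607,105,290,30)])"
```

```text
t 0.9 now [401.1 329.1 290.5  49.8] tilt [0. 0.] gap 0.0852 j [ 0.62  0.19  1.52  0.    1.43 -0.25]
(607, 105, 290, 30) x -7.55 y -0.96 z 0.01 rz 3.30 rows 8.0
```

View pics/w2.png

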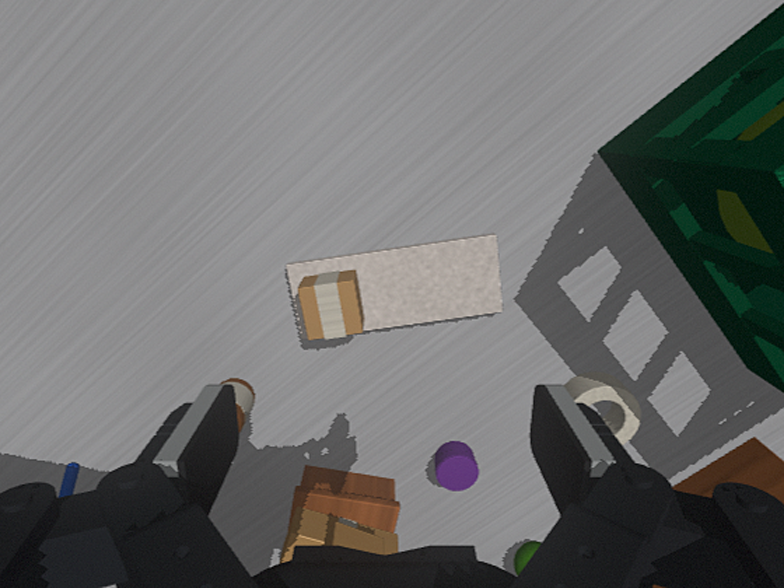

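w2 shows the board from above: corners (287,264), (496,235), (502,311), glued half top near (332,308).

```bash
python3 -c "
from h import *
p=np.array([ray('w2',u/1.4,v/1.4,.015)[:2]*1000 for u,v in [(287,264),(496,235),(502,311)]])
print(p.round(1),'centre',(p[0]+p[2])/2,np.linalg.norm(p[1]-p[0]),np.linalg.norm(p[2]-p[1]),np.degrees(np.arctan2(*(p[1]-p[0])[::-1])),np.degrees(np.arctan2(*(p[2]-p[1])[::-1])))
g=np.array([ray('w2',u/1.4,v/1.4,.049)[:2]*1000 for u,v in [(300,276),(356,270),(363,333),(306,340)]]);print(g.round(0),g.mean(0))
"
```

```text
[[375.5 245. ]
 [470.6 395.7]
 [528.7 359.4]] centre [452.09039642 302.17564028] 178.24352147947835 68.53867154968802 57.76147433960968 -32.01243946010526
[[387. 257.]
 [411. 294.]
 [455. 263.]
 [430. 223.]] [420.80729754 259.21853319]
```

Emit:
drive_tool:
  steps:
    - {"x": -7.55,"y": -0.96,"z": 0,"rx": 0,"ry": 0,"rz": 3.3,"claw": -1}
    - {"x": -7.55,"y": -0.96,"z": 0,"rx": 0,"ry": 0,"rz": 3.3,"claw": -1}
    - {"x": -7.55,"y": -0.96,"z": 0,"rx": 0,"ry": 0,"rz": 3.3,"claw": -1}
    - {"x": -7.55,"y": -0.96,"z": 0,"rx": 0,"ry": 0,"rz": 3.3,"claw": -1}
    - {"x": -7.55,"y": -0.96,"z": 0,"rx": 0,"ry": 0,"rz": 3.3,"claw": -1}
    - {"x": -7.55,"y": -0.96,"z": 0,"rx": 0,"ry": 0,"rz": 3.3,"claw": -1}
    - {"x": -7.55,"y": -0.96,"z": 0,"rx": 0,"ry": 0,"rz": 3.3,"claw": -1}
    - {"x": -7.55,"y": -0.96,"z": 0,"rx": 0,"ry": 0,"rz": 3.3,"claw": -1}

```text
time: 1.53
eef_pos: [0.6086, 0.1037, 0.2891]
ee_rot: [-0.0, 0.5, 0.866, -0.001]
wrist_force: [-1.0, -0.2, 0.2]
finger_gap: 0.0854
gripper_force: 0.0
```

```bash
python3 -c "
from h import *
c=wrist('w3')
plan([])"
```

```text
t 1.6 now [608.6 103.8 288.9  30. ] tilt [-0.002 -0.001] gap 0.0855 j [ 0.11  0.42  1.22 -0.    1.5  -0.41]
```

View pics/w3.png

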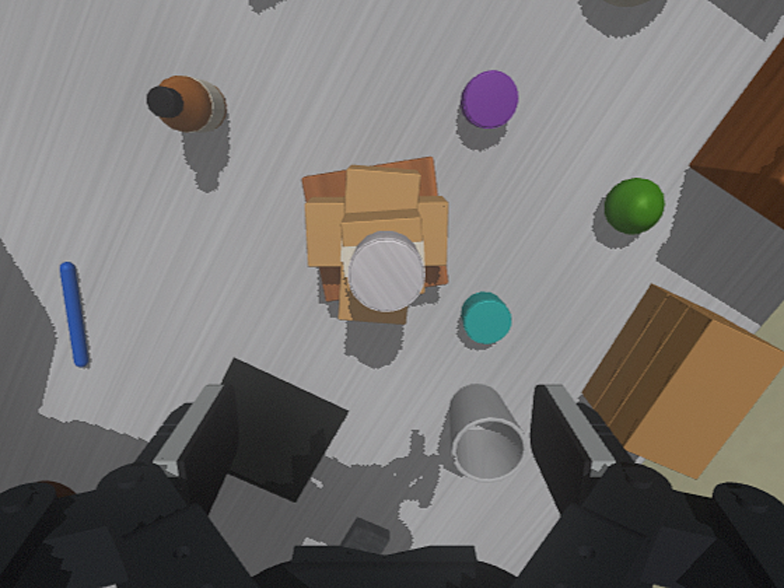

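w3: tin top at (387,273), half under it, upper pack b vertical in the picture, lower pack a horizontal. Bottle, cup and look-alikes are clear of them.

```bash
python3 -c "
from h import *
def A(p,q,z):
    p=ray('w3',p[0]/1.4,p[1]/1.4,z)*1000;q=ray('w3',q[0]/1.4,q[1]/1.4,z)*1000
    print(p[:2].round(0),q[:2].round(0),'len %.0f ang %.1f'%(np.linalg.norm(p-q),np.degrees(np.arctan2(*(q-p)[1::-1]))))
print(ray('w3',387/1.4,272/1.4,.173))
A((343,222),(422,212),.147)
A((348,166),(421,172),.113);A((340,318),(407,323),.113);A((421,172),(407,323),.113)
A((305,199),(448,196),.079);A((306,265),(446,266),.079)
A((302,180),(433,157),.045)
plan([(608,104,230,33),(608,104,145,33)])"
```

```text
[0.60805318 0.11026137 0.173     ]
[576. 117.] [611. 144.] len 45 ang 37.2
[562. 142.] [603. 161.] len 45 ang 25.4
[606.  52.] [646.  72.] len 45 ang 25.4
[603. 161.] [646.  72.] len 100 ang -64.1
[547. 104.] [631. 155.] len 99 ang 31.2
[569.  63.] [656. 113.] len 101 ang 29.6
[536. 109.] [612. 172.] len 99 ang 39.7
t 1.6 now [608.6 103.8 288.9  30. ] tilt [-0.002 -0.001] gap 0.0855 j [ 0.11  0.42  1.22 -0.    1.5  -0.41]
(608, 104, 230, 33) x 0.01 y -0.01 z 1.47 rz -0.50 rows 2.0
(608, 104, 145, 33) x 0.00 y 0.00 z 2.12 rz -0.00 rows 3.0
```

Emit:
drive_tool:
  steps:
    - {"x": 0.08,"y": 0.03,"z": 1,"rx": 0,"ry": 0,"rz": -1.17,"claw": -1}
    - {"x": 0.08,"y": 0.03,"z": 2,"rx": 0,"ry": 0,"rz": -1.17,"claw": -1}
    - {"x": 0.08,"y": 0.03,"z": 2.8,"rx": 0,"ry": 0,"rz": -1.17,"claw": -1}
    - {"x": 0.08,"y": 0.03,"z": 3.3,"rx": 0,"ry": 0,"rz": -1.17,"claw": -1}
    - {"x": 0.08,"y": 0.03,"z": 3.6,"rx": 0,"ry": 0,"rz": -1.17,"claw": -1}
    - {"x": 0.08,"y": 0.03,"z": 3.6,"rx": 0,"ry": 0,"rz": -1.17,"claw": -1}

```text
time: 2.08
eef_pos: [0.6047, 0.1111, 0.1439]
ee_rot: [-0.002, 0.444, 0.896, -0.001]
wrist_force: [-0.1, -1.0, 0.3]
finger_gap: 0.0852
gripper_force: 0.0
```

Emit:
drive_tool:
  steps:
    - {"x": 0,"y": 0,"z": 0,"rx": 0,"ry": 0,"rz": 0,"claw": 0}
    - {"x": 0,"y": 0,"z": 0,"rx": 0,"ry": 0,"rz": 0,"claw": 0.3}
    - {"x": 0,"y": 0,"z": 0,"rx": 0,"ry": 0,"rz": 0,"claw": 0.5}
    - {"x": 0,"y": 0,"z": 0,"rx": 0,"ry": 0,"rz": 0,"claw": 1}
    - {"x": 0,"y": 0,"z": 0,"rx": 0,"ry": 0,"rz": 0,"claw": 1}
    - {"x": 0,"y": 0,"z": 0,"rx": 0,"ry": 0,"rz": 0,"claw": 1}
  force: 30

```text
time: 2.58
eef_pos: [0.6066, 0.11, 0.148]
ee_rot: [0.001, 0.445, 0.896, 0.001]
wrist_force: [-1.0, 0.7, 6.0]
finger_gap: 0.0393
gripper_force: 29.9
```

Emit:
drive_tool:
  steps:
    - {"x": 0,"y": 0,"z": -0.5,"rx": 0,"ry": 0,"rz": 0,"claw": 1}
    - {"x": 0,"y": 0,"z": -1,"rx": 0,"ry": 0,"rz": 0,"claw": 1}
    - {"x": 0,"y": 0,"z": -2,"rx": 0,"ry": 0,"rz": 0,"claw": 1}
    - {"x": 0,"y": 0,"z": -2.5,"rx": 0,"ry": 0,"rz": 0,"claw": 1}
    - {"x": 0,"y": 0,"z": -2.5,"rx": 0,"ry": 0,"rz": 0,"claw": 1}

```text
time: 3.0
eef_pos: [0.6075, 0.1101, 0.2525]
ee_rot: [0.004, 0.445, 0.896, 0.002]
wrist_force: [0.5, 0.2, -1.0]
finger_gap: 0.0393
gripper_force: 30.5
```

```bash
python3 -c "
from h import *
c=wrist('w4')
plan([(530,-110,230,20),(461,-323,140,20)])"
```

```text
t 3.0 now [606.8 110.  249.4  37.2] tilt [0.005 0.001] gap 0.0391 j [ 0.12  0.44  1.29 -0.    1.41 -0.53]
(530, -110, 230, 20) x -3.22 y -4.85 z 0.49 rz 2.87 rows 6.0
(461, -323, 140, 20) x -4.41 y -3.44 z 2.25 rz -0.00 rows 6.0
```

View pics/w4.png

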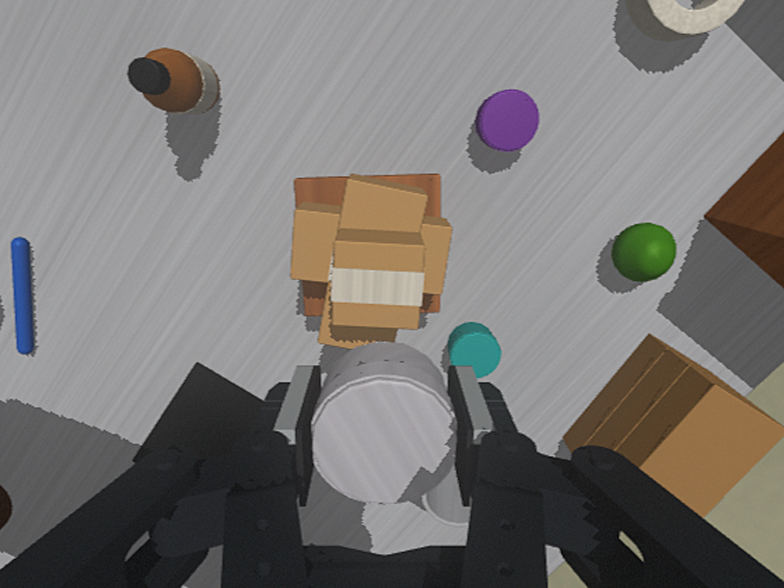

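w4: tin held upright and level, and the pile is still as it was (half top corners (334,241), (424,243), (419,327), (330,322)).

```bash
python3 -c "
from h import *
p=np.array([ray('w4',u/1.4,v/1.4,.147)[:2]*1000 for u,v in [(334,241),(424,243),(419,327),(330,322)]])
print(p.round(0),p.mean(0),np.degrees(np.arctan2(*(p[1]-p[0])[::-1])),np.degrees(np.arctan2(*(p[2]-p[3])[::-1])))
"
```

```text
[[575. 116.]
 [611. 142.]
 [637. 105.]
 [598.  79.]] [605.22197487 110.57910197] 35.71618503186344 33.4709956006811
```

Emit:
drive_tool:
  steps:
    - {"x": -3.22,"y": -4.85,"z": 0.49,"rx": 0,"ry": 0,"rz": 2.87,"claw": 1}
    - {"x": -3.22,"y": -4.85,"z": 0.49,"rx": 0,"ry": 0,"rz": 2.87,"claw": 1}
    - {"x": -3.22,"y": -4.85,"z": 0.49,"rx": 0,"ry": 0,"rz": 2.87,"claw": 1}
    - {"x": -3.22,"y": -4.85,"z": 0.49,"rx": 0,"ry": 0,"rz": 2.87,"claw": 1}
    - {"x": -3.22,"y": -4.85,"z": 0.49,"rx": 0,"ry": 0,"rz": 2.87,"claw": 1}
    - {"x": -3.22,"y": -4.85,"z": 0.49,"rx": 0,"ry": 0,"rz": 2.87,"claw": 1}

```text
time: 3.55
eef_pos: [0.5275, -0.1129, 0.2256]
ee_rot: [-0.001, 0.574, 0.819, -0.001]
wrist_force: [0.2, -0.6, -0.7]
finger_gap: 0.039
gripper_force: 30.6
```

Emit:
drive_tool:
  steps:
    - {"x": -4.41,"y": -3.44,"z": 2.25,"rx": 0,"ry": 0,"rz": 0,"claw": 1}
    - {"x": -4.41,"y": -3.44,"z": 2.25,"rx": 0,"ry": 0,"rz": 0,"claw": 1}
    - {"x": -4.41,"y": -3.44,"z": 2.25,"rx": 0,"ry": 0,"rz": 0,"claw": 1}
    - {"x": -4.41,"y": -3.44,"z": 2.25,"rx": 0,"ry": 0,"rz": 0,"claw": 1}
    - {"x": -4.41,"y": -3.44,"z": 2.25,"rx": 0,"ry": 0,"rz": 0,"claw": 1}
    - {"x": -4.41,"y": -3.44,"z": 2.25,"rx": 0,"ry": 0,"rz": 0,"claw": 1}
    - {"x": -4.41,"y": -3.44,"z": 2.25,"rx": 0,"ry": 0,"rz": 0,"claw": 1}
    - {"x": -4.41,"y": -3.44,"z": 2.25,"rx": 0,"ry": 0,"rz": 0,"claw": 1}

```text
time: 4.22
eef_pos: [0.4591, -0.3235, 0.1351]
ee_rot: [-0.002, 0.575, 0.818, 0.0]
wrist_force: [1.3, 0.4, -1.1]
finger_gap: 0.0391
gripper_force: 30.6
```

```bash
python3 -c "
from h import *
c=wrist('w5')
plan([(461,-323,29,20)])"
```

```text
t 4.3 now [ 459.9 -322.7  136.    19.9] tilt [-0.001  0.001] gap 0.0393 j [-0.68  0.42  1.59  0.    1.13 -1.02]
(461, -323, 29, 20) x -0.02 y 0.02 z 2.68 rz -0.01 rows 3.0
```

View pics/w5.png

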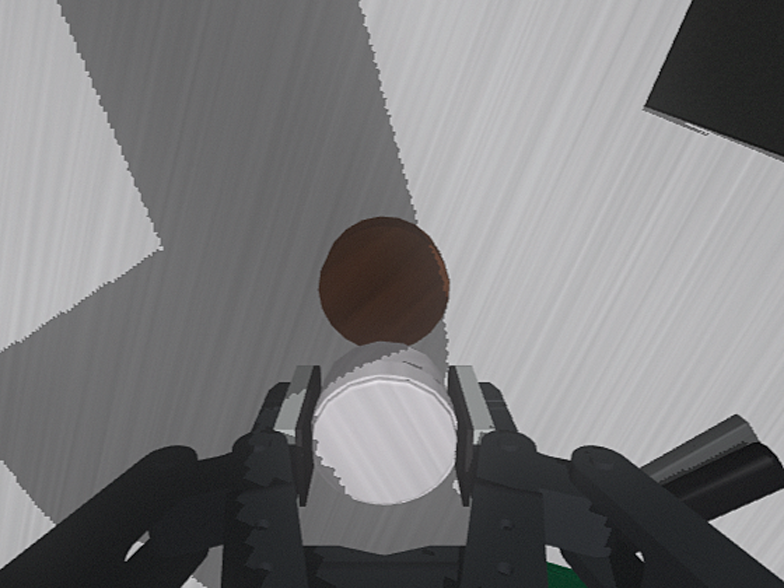

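w5: riser top is a disc centred at about (384,285). The tin is held just below it in the picture.

```bash
python3 -c "
from h import *
print(ray('w5',384/1.4,285/1.4,.03))
print(ray('w5',386/1.4,439/1.4,.136+.026))
"
```

```text
[ 0.45915285 -0.32070106  0.03      ]
[ 0.46035645 -0.32244384  0.162     ]
```

Emit:
drive_tool:
  steps:
    - {"x": 0.04,"y": 0,"z": 1,"rx": 0,"ry": 0,"rz": 0,"claw": 1}
    - {"x": 0.04,"y": 0,"z": 1.9,"rx": 0,"ry": 0,"rz": 0,"claw": 1}
    - {"x": 0.04,"y": 0,"z": 2.3,"rx": 0,"ry": 0,"rz": 0,"claw": 1}
    - {"x": 0.04,"y": 0,"z": 2.5,"rx": 0,"ry": 0,"rz": 0,"claw": 1}
    - {"x": 0.04,"y": 0,"z": 2.6,"rx": 0,"ry": 0,"rz": 0,"claw": 1}
    - {"x": 0.04,"y": 0,"z": 2.6,"rx": 0,"ry": 0,"rz": 0,"claw": 1}

```text
time: 4.77
eef_pos: [0.4604, -0.3209, 0.0333]
ee_rot: [0.0, 0.573, 0.819, -0.0]
wrist_force: [0.6, -0.1, -0.8]
finger_gap: 0.0391
gripper_force: 30.6
```

Emit:
drive_tool:
  steps:
    - {"x": 0,"y": 0,"z": 0.05,"rx": 0,"ry": 0,"rz": 0,"claw": 1}
    - {"x": 0,"y": 0,"z": 0.05,"rx": 0,"ry": 0,"rz": 0,"claw": 1}

```text
time: 4.93
eef_pos: [0.4604, -0.3215, 0.032]
ee_rot: [0.001, 0.574, 0.819, -0.0]
wrist_force: [-0.5, -0.2, -1.2]
finger_gap: 0.0392
gripper_force: 30.6
```

Emit:
drive_tool:
  steps:
    - {"x": 0,"y": 0,"z": 0.04,"rx": 0,"ry": 0,"rz": 0,"claw": 1}
    - {"x": 0,"y": 0,"z": 0.06,"rx": 0,"ry": 0,"rz": 0,"claw": 1}

```text
time: 5.1
eef_pos: [0.4605, -0.3217, 0.0308]
ee_rot: [0.001, 0.574, 0.819, -0.0]
wrist_force: [-10.7, 9.5, 31.5]
finger_gap: 0.039
gripper_force: 33.5
```

Emit:
drive_tool:
  steps:
    - {"x": 0,"y": 0,"z": -0.03,"rx": 0,"ry": 0,"rz": 0,"claw": 1}
    - {"x": 0,"y": 0,"z": -0.03,"rx": 0,"ry": 0,"rz": 0,"claw": -0.5}
    - {"x": 0,"y": 0,"z": -0.03,"rx": 0,"ry": 0,"rz": 0,"claw": -1}
    - {"x": 0,"y": 0,"z": -0.03,"rx": 0,"ry": 0,"rz": 0,"claw": -1}
    - {"x": 0,"y": 0,"z": -0.03,"rx": 0,"ry": 0,"rz": 0,"claw": -1}
    - {"x": 0,"y": 0,"z": -1,"rx": 0,"ry": 0,"rz": 0,"claw": -1}
    - {"x": 0,"y": 0,"z": -2,"rx": 0,"ry": 0,"rz": 0,"claw": -1}
    - {"x": 0,"y": 0,"z": -3,"rx": 0,"ry": 0,"rz": 0,"claw": -1}

```text
time: 5.77
eef_pos: [0.4594, -0.321, 0.1495]
ee_rot: [-0.001, 0.574, 0.819, 0.0]
wrist_force: [0.6, -0.4, 0.2]
finger_gap: 0.0851
gripper_force: 0.0
```

```bash
python3 -c "
from h import *
c=wrist('w6')
plan([(540,-90,200,30),(606,109,190,35),(606,109,111,35)])"
```

```text
t 5.8 now [ 461.9 -322.9  158.3   20. ] tilt [ 0.008 -0.006] gap 0.0855 j [-0.68  0.39  1.57  0.    1.17 -1.02]
(540, -90, 200, 30) x 4.80 y 3.82 z -1.04 rz -1.67 rows 6.0
(606, 109, 190, 35) x 3.48 y 3.92 z 0.25 rz -0.83 rows 6.0
(606, 109, 111, 35) x 0.00 y 0.00 z 1.98 rz -0.00 rows 2.0
```

View pics/w6.png

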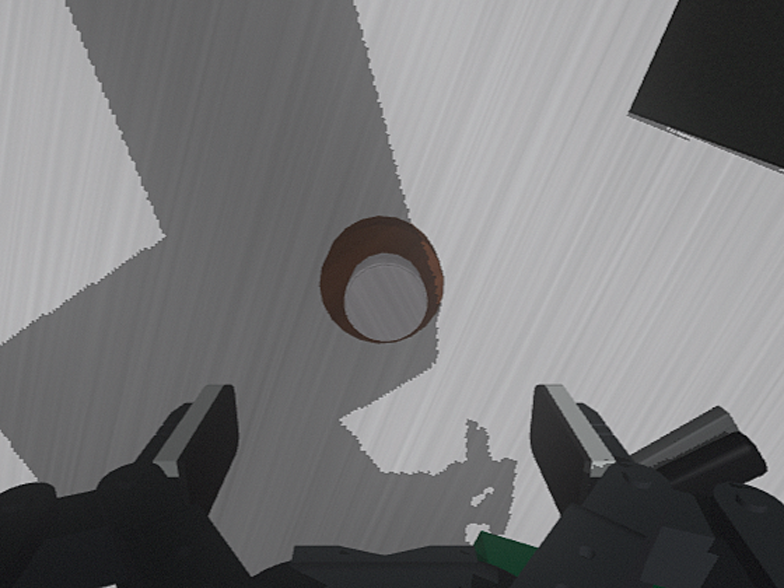

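w6: tin upright on the riser, top at (386,303) against the riser at (383,280). The shift is the height parallax, so it looks centred. On to the half pack.

```bash
python3 -c "
from h import *
print(ray('w6',386/1.4,303/1.4,.056), ray('w6',383/1.4,280/1.4,.03))"
```

```text
[ 0.4624687  -0.32325536  0.056     ] [ 0.45966633 -0.31995569  0.03      ]
```

Emit:
drive_tool:
  steps:
    - {"x": 4.8,"y": 3.82,"z": -1.22,"rx": 0,"ry": 0,"rz": -1.67,"claw": -1}
    - {"x": 4.8,"y": 3.82,"z": -1.22,"rx": 0,"ry": 0,"rz": -1.67,"claw": -1}
    - {"x": 4.8,"y": 3.82,"z": -1.22,"rx": 0,"ry": 0,"rz": -1.67,"claw": -1}
    - {"x": 4.8,"y": 3.82,"z": -1.22,"rx": 0,"ry": 0,"rz": -1.67,"claw": -1}
    - {"x": 4.8,"y": 3.82,"z": -1.22,"rx": 0,"ry": 0,"rz": -1.67,"claw": -1}
    - {"x": 4.8,"y": 3.82,"z": -1.22,"rx": 0,"ry": 0,"rz": -1.67,"claw": -1}
    - {"x": 4.8,"y": 3.82,"z": -1.22,"rx": 0,"ry": 0,"rz": -1.67,"claw": -1}

```text
time: 6.4
eef_pos: [0.5397, -0.0831, 0.1987]
ee_rot: [0.001, 0.498, 0.867, 0.001]
wrist_force: [0.7, 0.4, -1.0]
finger_gap: 0.0855
gripper_force: 0.0
```

Emit:
drive_tool:
  steps:
    - {"x": 3.48,"y": 3.92,"z": 0.25,"rx": 0,"ry": 0,"rz": -0.83,"claw": -1}
    - {"x": 3.48,"y": 3.92,"z": 0.25,"rx": 0,"ry": 0,"rz": -0.83,"claw": -1}
    - {"x": 3.48,"y": 3.92,"z": 0.25,"rx": 0,"ry": 0,"rz": -0.83,"claw": -1}
    - {"x": 3.48,"y": 3.92,"z": 0.25,"rx": 0,"ry": 0,"rz": -0.83,"claw": -1}
    - {"x": 3.48,"y": 3.92,"z": 0.25,"rx": 0,"ry": 0,"rz": -0.83,"claw": -1}
    - {"x": 3.48,"y": 3.92,"z": 0.25,"rx": 0,"ry": 0,"rz": -0.83,"claw": -1}
    - {"x": 3.48,"y": 3.92,"z": 0.25,"rx": 0,"ry": 0,"rz": -0.83,"claw": -1}
    - {"x": 3.48,"y": 3.92,"z": 0.25,"rx": 0,"ry": 0,"rz": -0.83,"claw": -1}

```text
time: 7.07
eef_pos: [0.6039, 0.1101, 0.1868]
ee_rot: [-0.0, 0.462, 0.887, -0.0]
wrist_force: [-0.2, -0.8, -0.0]
finger_gap: 0.0852
gripper_force: 0.0
```

```bash
python3 -c "
from h import *
plan([(606,110,112,35)])"
```

```text
t 7.1 now [603.9 110.1 186.8  35. ] tilt [-0.001 -0.   ] gap 0.0852 j [ 0.12  0.48  1.38 -0.    1.28 -0.49]
(606, 110, 112, 35) x -0.03 y 0.04 z 1.87 rz 0.00 rows 2.0
```

Emit:
drive_tool:
  steps:
    - {"x": -0.03,"y": 0.04,"z": 0.7,"rx": 0,"ry": 0,"rz": 0,"claw": -1}
    - {"x": -0.03,"y": 0.04,"z": 1.3,"rx": 0,"ry": 0,"rz": 0,"claw": -1}
    - {"x": -0.03,"y": 0.04,"z": 1.7,"rx": 0,"ry": 0,"rz": 0,"claw": -1}
    - {"x": -0.03,"y": 0.04,"z": 1.85,"rx": 0,"ry": 0,"rz": 0,"claw": -0.6}
    - {"x": -0.03,"y": 0.04,"z": 1.85,"rx": 0,"ry": 0,"rz": 0,"claw": -0.2}
    - {"x": -0.03,"y": 0.04,"z": 1.85,"rx": 0,"ry": 0,"rz": 0,"claw": 1}
    - {"x": -0.03,"y": 0.04,"z": 1.85,"rx": 0,"ry": 0,"rz": 0,"claw": 1}
    - {"x": -0.03,"y": 0.04,"z": 1.85,"rx": 0,"ry": 0,"rz": 0,"claw": 1}
  force: 35

```text
time: 7.73
eef_pos: [0.6067, 0.11, 0.1148]
ee_rot: [0.001, 0.462, 0.887, 0.001]
wrist_force: [-0.9, -2.2, 4.9]
finger_gap: 0.0453
gripper_force: 37.6
```

Emit:
drive_tool:
  steps:
    - {"x": 0,"y": 0,"z": 0,"rx": 0,"ry": 0,"rz": 0,"claw": 1}
    - {"x": 0,"y": 0,"z": -0.3,"rx": 0,"ry": 0,"rz": 0,"claw": 1}
    - {"x": 0,"y": 0,"z": -0.8,"rx": 0,"ry": 0,"rz": 0,"claw": 1}
    - {"x": 0,"y": 0,"z": -1.6,"rx": 0,"ry": 0,"rz": 0,"claw": 1}
    - {"x": 0,"y": 0,"z": -2,"rx": 0,"ry": 0,"rz": 0,"claw": 1}
    - {"x": 0,"y": 0,"z": -2,"rx": 0,"ry": 0,"rz": 0,"claw": 1}

```text
time: 8.23
eef_pos: [0.6074, 0.1105, 0.1986]
ee_rot: [0.003, 0.462, 0.887, 0.002]
wrist_force: [-0.3, 0.1, -1.1]
finger_gap: 0.0455
gripper_force: 36.8
```

```bash
python3 -c "
from h import *
plan([(610,-130,185,20),(610,-130,20,20)])"
```

```text
t 8.2 now [607.4 110.5 198.6  35. ] tilt [0.007 0.001] gap 0.0455 j [ 0.12  0.47  1.36  0.    1.3  -0.49]
(610, -130, 185, 20) x -4.96 y -3.39 z 0.34 rz 2.50 rows 6.0
(610, -130, 20, 20) x 0.00 y 0.00 z 4.12 rz -0.00 rows 4.0
```

Emit:
drive_tool:
  steps:
    - {"x": -4.96,"y": -3.39,"z": 0.34,"rx": 0,"ry": 0,"rz": 2.5,"claw": 1}
    - {"x": -4.96,"y": -3.39,"z": 0.34,"rx": 0,"ry": 0,"rz": 2.5,"claw": 1}
    - {"x": -4.96,"y": -3.39,"z": 0.34,"rx": 0,"ry": 0,"rz": 2.5,"claw": 1}
    - {"x": -4.96,"y": -3.39,"z": 0.34,"rx": 0,"ry": 0,"rz": 2.5,"claw": 1}
    - {"x": -4.96,"y": -3.39,"z": 0.34,"rx": 0,"ry": 0,"rz": 2.5,"claw": 1}
    - {"x": -4.96,"y": -3.39,"z": 0.34,"rx": 0,"ry": 0,"rz": 2.5,"claw": 1}
    - {"x": -4.96,"y": -3.39,"z": 0.34,"rx": 0,"ry": 0,"rz": 2.5,"claw": 1}
    - {"x": -4.96,"y": -3.39,"z": 0.34,"rx": 0,"ry": 0,"rz": 2.5,"claw": 1}

```text
time: 8.9
eef_pos: [0.6082, -0.1315, 0.1791]
ee_rot: [-0.001, 0.575, 0.818, -0.0]
wrist_force: [0.8, 1.1, -1.7]
finger_gap: 0.0458
gripper_force: 36.7
```

Emit:
drive_tool:
  steps:
    - {"x": 0,"y": 0,"z": 1,"rx": 0,"ry": 0,"rz": 0,"claw": 1}
    - {"x": 0,"y": 0,"z": 2,"rx": 0,"ry": 0,"rz": 0,"claw": 1}
    - {"x": 0,"y": 0,"z": 3,"rx": 0,"ry": 0,"rz": 0,"claw": 1}
    - {"x": 0,"y": 0,"z": 3.6,"rx": 0,"ry": 0,"rz": 0,"claw": 1}
    - {"x": 0,"y": 0,"z": 4,"rx": 0,"ry": 0,"rz": 0,"claw": 1}
    - {"x": 0,"y": 0,"z": 4.1,"rx": 0,"ry": 0,"rz": 0,"claw": 1}
    - {"x": 0,"y": 0,"z": 4.1,"rx": 0,"ry": 0,"rz": 0,"claw": 1}

```text
time: 9.48
eef_pos: [0.6083, -0.1288, 0.0149]
ee_rot: [-0.001, 0.573, 0.819, -0.0]
wrist_force: [-0.5, 0.2, -0.4]
finger_gap: 0.0454
gripper_force: 36.8
```

Emit:
drive_tool:
  steps:
    - {"x": 0,"y": 0,"z": 0.1,"rx": 0,"ry": 0,"rz": 0,"claw": 1}
    - {"x": 0,"y": 0,"z": 0.15,"rx": 0,"ry": 0,"rz": 0,"claw": 1}
    - {"x": 0,"y": 0,"z": 0.15,"rx": 0,"ry": 0,"rz": 0,"claw": 1}

```text
time: 9.73
eef_pos: [0.609, -0.1299, 0.0104]
ee_rot: [0.001, 0.574, 0.819, 0.0]
wrist_force: [-0.4, -0.5, -1.2]
finger_gap: 0.0455
gripper_force: 36.8
```

Emit:
drive_tool:
  steps:
    - {"x": 0,"y": 0,"z": 0.05,"rx": 0,"ry": 0,"rz": 0,"claw": 1}
    - {"x": 0,"y": 0,"z": 0.1,"rx": 0,"ry": 0,"rz": 0,"claw": 1}

```text
time: 9.9
eef_pos: [0.609, -0.1301, 0.0062]
ee_rot: [0.001, 0.574, 0.819, 0.0]
wrist_force: [0.3, 0.3, -0.3]
finger_gap: 0.0456
gripper_force: 36.8
```

Emit:
drive_tool:
  steps:
    - {"x": 0,"y": 0,"z": 0.02,"rx": 0,"ry": 0,"rz": 0,"claw": 1}
    - {"x": 0,"y": 0,"z": 0.02,"rx": 0,"ry": 0,"rz": 0,"claw": -0.5}
    - {"x": 0,"y": 0,"z": 0.02,"rx": 0,"ry": 0,"rz": 0,"claw": -1}
    - {"x": 0,"y": 0,"z": 0.02,"rx": 0,"ry": 0,"rz": 0,"claw": -1}
    - {"x": 0,"y": 0,"z": -1,"rx": 0,"ry": 0,"rz": 0,"claw": -1}
    - {"x": 0,"y": 0,"z": -2,"rx": 0,"ry": 0,"rz": 0,"claw": -1}
    - {"x": 0,"y": 0,"z": -3,"rx": 0,"ry": 0,"rz": 0,"claw": -1}
    - {"x": 0,"y": 0,"z": -4,"rx": 0,"ry": 0,"rz": 0,"claw": -1}

```text
time: 10.57
eef_pos: [0.6083, -0.13, 0.1675]
ee_rot: [-0.0, 0.574, 0.819, -0.0]
wrist_force: [0.4, -0.8, 0.7]
finger_gap: 0.0853
gripper_force: 0.0
```

```bash
python3 -c "
from h import *
plan([(604,107,180,25.5),(604,107,76,25.5)],start=(609,-130,166,20))"
```

```text
(604, 107, 180, 25.5) x 5.61 y 1.91 z -0.35 rz -0.92 rows 6.0
(604, 107, 76, 25.5) x 0.00 y 0.00 z 2.60 rz -0.00 rows 3.0
```

Emit:
drive_tool:
  steps:
    - {"x": 5.61,"y": 1.91,"z": -1.2,"rx": 0,"ry": 0,"rz": -0.92,"claw": -1}
    - {"x": 5.61,"y": 1.91,"z": -1.2,"rx": 0,"ry": 0,"rz": -0.92,"claw": -1}
    - {"x": 5.61,"y": 1.91,"z": -1.2,"rx": 0,"ry": 0,"rz": -0.92,"claw": -1}
    - {"x": 5.61,"y": 1.91,"z": -1.2,"rx": 0,"ry": 0,"rz": -0.92,"claw": -1}
    - {"x": 5.61,"y": 1.91,"z": -1.2,"rx": 0,"ry": 0,"rz": -0.92,"claw": -1}
    - {"x": 5.61,"y": 1.91,"z": -1.2,"rx": 0,"ry": 0,"rz": -0.92,"claw": -1}
    - {"x": 5.61,"y": 1.91,"z": -1.2,"rx": 0,"ry": 0,"rz": -0.92,"claw": -1}
    - {"x": 5.61,"y": 1.91,"z": -1.2,"rx": 0,"ry": 0,"rz": -0.92,"claw": -1}

```text
time: 11.23
eef_pos: [0.6037, 0.1085, 0.2139]
ee_rot: [0.0, 0.532, 0.846, 0.0]
wrist_force: [-0.2, -0.2, -0.5]
finger_gap: 0.0854
gripper_force: 0.0
```

```bash
python3 -c "
from h import *
c=wrist('w7')
plan([(604,107,77,25.5)])"
```

```text
t 11.3 now [603.7 107.2 213.5  25.6] tilt [-0. -0.] gap 0.0854 j [ 0.12  0.45  1.35 -0.    1.34 -0.33]
(604, 107, 77, 25.5) x -0.01 y 0.01 z 3.41 rz 0.01 rows 4.0
```

View pics/w7.png

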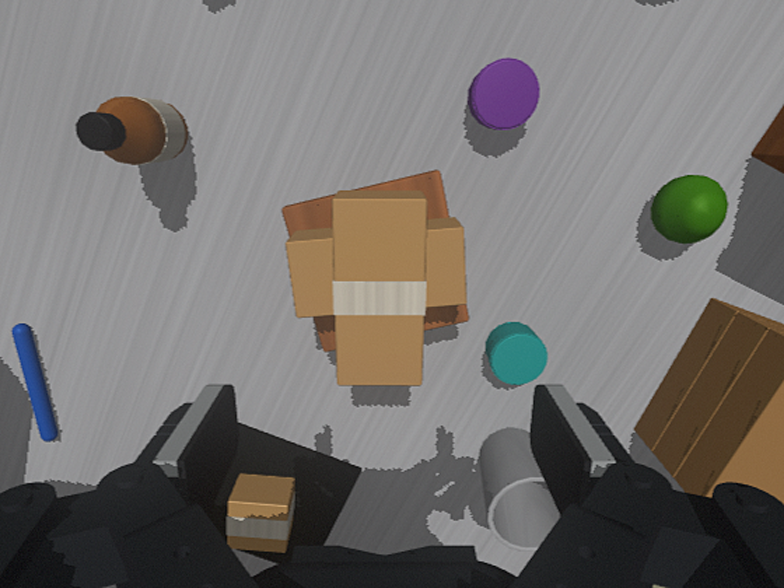

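w7: b lies square to the tool, with top corners (333,198), (424,199), (422,384), (337,384). The half stands on the mat at (262,500).

```bash
python3 -c "
from h import *
def Q(n,pts,z):
    p=np.array([ray(n,u/1.4,v/1.4,z)[:2]*1000 for u,v in pts])
    print(p.round(0).tolist(),p.mean(0).round(1),[round(float(np.degrees(np.arctan2(*(p[(i+1)%4]-p[i])[::-1]))),1) for i in range(4)])
Q('w7',[(333,198),(424,199),(422,384),(337,384)],.113)
Q('w7',[(287,241),(460,221),(467,306),(297,317)],.079)
c=np.radians(57.8);b=np.array([452,300]);
for k in(-54,27,-27,54):print(k,b+k*np.array([np.cos(c),np.sin(c)]))
"
```

```text
[[563.0, 141.0], [602.0, 159.0], [646.0, 71.0], [605.0, 51.0]] [603.8 105.6] [24.9, -63.6, -154.5, 115.1]
[[548.0, 103.0], [630.0, 154.0], [657.0, 112.0], [571.0, 63.0]] [601.4 108. ] [32.2, -57.1, -150.5, 119.6]
-54 [423.22468109 254.30556903]
27 [466.38765945 322.84721549]
-27 [437.61234055 277.15278451]
54 [480.77531891 345.69443097]
```

Emit:
drive_tool:
  steps:
    - {"x": 0,"y": 0,"z": 1,"rx": 0,"ry": 0,"rz": 0,"claw": -1}
    - {"x": 0,"y": 0,"z": 2,"rx": 0,"ry": 0,"rz": 0,"claw": -1}
    - {"x": 0,"y": 0,"z": 2.9,"rx": 0,"ry": 0,"rz": 0,"claw": -1}
    - {"x": 0,"y": 0,"z": 3.3,"rx": 0,"ry": 0,"rz": 0,"claw": -0.8}
    - {"x": 0,"y": 0,"z": 3.38,"rx": 0,"ry": 0,"rz": 0,"claw": -0.4}
    - {"x": 0,"y": 0,"z": 3.38,"rx": 0,"ry": 0,"rz": 0,"claw": 0}
    - {"x": 0,"y": 0,"z": 3.38,"rx": 0,"ry": 0,"rz": 0,"claw": 1}
    - {"x": 0,"y": 0,"z": 3.38,"rx": 0,"ry": 0,"rz": 0,"claw": 1}
  force: 50

```text
time: 11.95
eef_pos: [0.6047, 0.1066, 0.0803]
ee_rot: [0.001, 0.534, 0.846, 0.001]
wrist_force: [-0.6, 0.8, -2.7]
finger_gap: 0.0454
gripper_force: 51.5
```

Emit:
drive_tool:
  steps:
    - {"x": 0,"y": 0,"z": -0.3,"rx": 0,"ry": 0,"rz": 0,"claw": 1}
    - {"x": 0,"y": 0,"z": -0.9,"rx": 0,"ry": 0,"rz": 0,"claw": 1}
    - {"x": 0,"y": 0,"z": -1.7,"rx": 0,"ry": 0,"rz": 0,"claw": 1}
    - {"x": 0,"y": 0,"z": -2,"rx": 0,"ry": 0,"rz": 0,"claw": 1}
    - {"x": 0,"y": 0,"z": -2,"rx": 0,"ry": 0,"rz": 0,"claw": 1}

```text
time: 12.37
eef_pos: [0.6053, 0.1072, 0.1631]
ee_rot: [0.003, 0.534, 0.846, 0.002]
wrist_force: [0.4, -0.1, -1.1]
finger_gap: 0.0452
gripper_force: 51.7
```

```bash
python3 -c "
from h import *
plan([(500,270,150,-12),(466.5,323,115,-32.2)])"
```

```text
t 12.4 now [605.3 107.2 163.1  25.5] tilt [0.007 0.001] gap 0.0452 j [ 0.12  0.5   1.41  0.    1.23 -0.33]
(500, 270, 150, -12) x 4.81 y -0.62 z 0.33 rz 6.25 rows 6.0
(466.5, 323, 115, -32.2) x 1.12 y -1.09 z 0.88 rz 3.37 rows 3.0
```

Emit:
drive_tool:
  steps:
    - {"x": 4.81,"y": -0.62,"z": 0.25,"rx": 0,"ry": 0,"rz": 6.25,"claw": 1}
    - {"x": 4.81,"y": -0.62,"z": 0.25,"rx": 0,"ry": 0,"rz": 6.25,"claw": 1}
    - {"x": 4.81,"y": -0.62,"z": 0.25,"rx": 0,"ry": 0,"rz": 6.25,"claw": 1}
    - {"x": 4.81,"y": -0.62,"z": 0.25,"rx": 0,"ry": 0,"rz": 6.25,"claw": 1}
    - {"x": 4.81,"y": -0.62,"z": 0.25,"rx": 0,"ry": 0,"rz": 6.25,"claw": 1}
    - {"x": 4.81,"y": -0.62,"z": 0.25,"rx": 0,"ry": 0,"rz": 6.25,"claw": 1}
    - {"x": 4.81,"y": -0.62,"z": 0.25,"rx": 0,"ry": 0,"rz": 6.25,"claw": 1}
    - {"x": 4.81,"y": -0.62,"z": 0.25,"rx": 0,"ry": 0,"rz": 6.25,"claw": 1}

```text
time: 13.03
eef_pos: [0.4984, 0.2697, 0.1477]
ee_rot: [-0.0, 0.776, 0.63, -0.001]
wrist_force: [0.4, -0.2, -0.7]
finger_gap: 0.0451
gripper_force: 51.8
```

Emit:
drive_tool:
  steps:
    - {"x": 1.12,"y": -1.09,"z": 0.7,"rx": 0,"ry": 0,"rz": 3.37,"claw": 1}
    - {"x": 1.12,"y": -1.09,"z": 0.7,"rx": 0,"ry": 0,"rz": 3.37,"claw": 1}
    - {"x": 1.12,"y": -1.09,"z": 0.7,"rx": 0,"ry": 0,"rz": 3.37,"claw": 1}
    - {"x": 1.12,"y": -1.09,"z": 0.7,"rx": 0,"ry": 0,"rz": 3.37,"claw": 1}
    - {"x": 1.12,"y": -1.09,"z": 0.7,"rx": 0,"ry": 0,"rz": 3.37,"claw": 1}
    - {"x": 1.12,"y": -1.09,"z": 0.7,"rx": 0,"ry": 0,"rz": 3.37,"claw": 1}

```text
time: 13.53
eef_pos: [0.4662, 0.3219, 0.1207]
ee_rot: [0.0, 0.875, 0.484, 0.0]
wrist_force: [-0.8, -0.3, -1.4]
finger_gap: 0.0452
gripper_force: 51.9
```

```bash
python3 -c "
from h import *
c=wrist('w8')
plan([(466.5,323,18,-32.2)])"
```

```text
t 13.6 now [466.1 321.9 120.8 -32.1] tilt [0.001 0.   ] gap 0.0452 j [ 0.54  0.45  1.59 -0.    1.1   1.1 ]
(466.5, 323, 18, -32.2) x 0.03 y -0.01 z 2.57 rz 0.02 rows 3.0
```

View pics/w8.png

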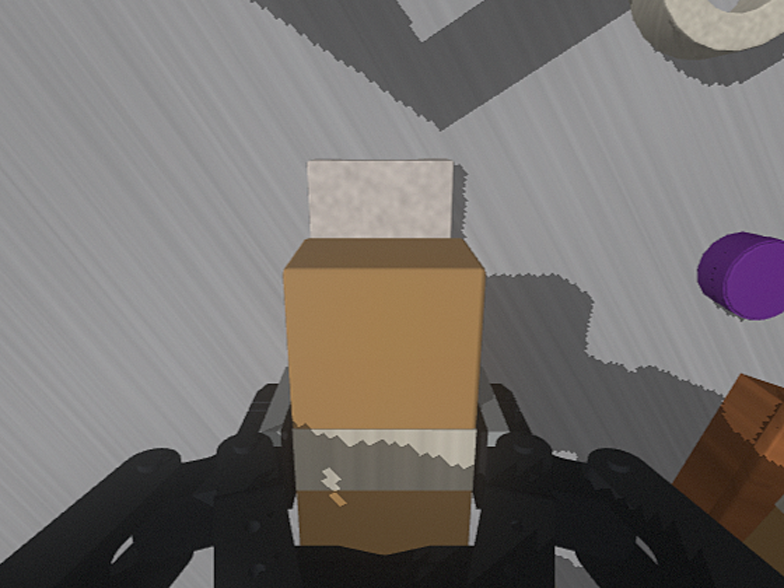

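w8: pack hangs square over the board. Board end edge runs (308,160)–(452,160) and the pack's front top edge (285,268)–(484,268).

```bash
python3 -c "
from h import *
u=np.array([np.cos(np.radians(57.8)),np.sin(np.radians(57.8))]);n=np.array([-u[1],u[0]])
e=np.array([ray('w8',a/1.4,b/1.4,.015)[:2]*1000 for a,b in[(308,160),(452,160)]]);m=e.mean(0);print(e,'slot27',m-63*u,'ang',np.degrees(np.arctan2(*(e[1]-e[0])[::-1])))
for zt in(.152,.155):
    f=np.array([ray('w8',a/1.4,b/1.4,zt)[:2]*1000 for a,b in[(285,268),(484,268)]]);print(np.linalg.norm(f[1]-f[0]),'pack centre',f.mean(0)-50*u)
"
```

```text
[[470.15118284 396.07823786]
 [528.09139822 359.70559366]] slot27 [465.55008513 324.58174629] ang -32.11902530263733
45.3854771187562 pack centre [465.68906485 321.42048028]
44.169542035240646 pack centre [466.11889219 322.12141017]
```

Emit:
drive_tool:
  steps:
    - {"x": 0.06,"y": 0,"z": 0.8,"rx": 0,"ry": 0,"rz": 0,"claw": 1}
    - {"x": 0.06,"y": 0,"z": 1.6,"rx": 0,"ry": 0,"rz": 0,"claw": 1}
    - {"x": 0.06,"y": 0,"z": 2.2,"rx": 0,"ry": 0,"rz": 0,"claw": 1}
    - {"x": 0.06,"y": 0,"z": 2.45,"rx": 0,"ry": 0,"rz": 0,"claw": 1}
    - {"x": 0.06,"y": 0,"z": 2.55,"rx": 0,"ry": 0,"rz": 0,"claw": 1}
    - {"x": 0.06,"y": 0,"z": 2.55,"rx": 0,"ry": 0,"rz": 0,"claw": 1}

```text
time: 14.08
eef_pos: [0.467, 0.3246, 0.0187]
ee_rot: [0.0, 0.875, 0.483, 0.0]
wrist_force: [0.5, -0.4, -1.9]
finger_gap: 0.0454
gripper_force: 52.0
```

Emit:
drive_tool:
  steps:
    - {"x": 0,"y": 0,"z": 0.04,"rx": 0,"ry": 0,"rz": 0,"claw": 1}
    - {"x": 0,"y": 0,"z": 0.05,"rx": 0,"ry": 0,"rz": 0,"claw": 1}

```text
time: 14.25
eef_pos: [0.4674, 0.3252, 0.0179]
ee_rot: [-0.0, 0.876, 0.483, 0.001]
wrist_force: [-0.2, -0.1, -2.9]
finger_gap: 0.0455
gripper_force: 52.0
```

Emit:
drive_tool:
  steps:
    - {"x": 0,"y": 0,"z": 0.03,"rx": 0,"ry": 0,"rz": 0,"claw": 1}
    - {"x": 0,"y": 0,"z": 0.06,"rx": 0,"ry": 0,"rz": 0,"claw": 1}

```text
time: 14.42
eef_pos: [0.4671, 0.3252, 0.0155]
ee_rot: [-0.0, 0.876, 0.483, 0.001]
wrist_force: [-11.9, -8.6, 30.4]
finger_gap: 0.0454
gripper_force: 56.3
```

Emit:
drive_tool:
  steps:
    - {"x": 0,"y": 0,"z": -0.04,"rx": 0,"ry": 0,"rz": 0,"claw": 1}
    - {"x": 0,"y": 0,"z": -0.04,"rx": 0,"ry": 0,"rz": 0,"claw": -0.3}
    - {"x": 0,"y": 0,"z": -0.04,"rx": 0,"ry": 0,"rz": 0,"claw": -1}
    - {"x": 0,"y": 0,"z": -0.04,"rx": 0,"ry": 0,"rz": 0,"claw": -1}
    - {"x": 0,"y": 0,"z": -1,"rx": 0,"ry": 0,"rz": 0,"claw": -1}
    - {"x": 0,"y": 0,"z": -2,"rx": 0,"ry": 0,"rz": 0,"claw": -1}
    - {"x": 0,"y": 0,"z": -3,"rx": 0,"ry": 0,"rz": 0,"claw": -1}
    - {"x": 0,"y": 0,"z": -4,"rx": 0,"ry": 0,"rz": 0,"claw": -1}

```text
time: 15.08
eef_pos: [0.4663, 0.3247, 0.1759]
ee_rot: [-0.0, 0.876, 0.483, -0.0]
wrist_force: [0.7, -0.4, -0.2]
finger_gap: 0.0851
gripper_force: 0.0
```

```bash
python3 -c "
from h import *
c=wrist('w9')
plan([(601.5,108,170,-59.5),(601.5,108,46,-59.5)],start=(467,325,176,-32.2));plan([])"
```

```text
(601.5, 108, 170, -59.5) x -2.80 y 5.74 z 0.15 rz 4.55 rows 7.0
(601.5, 108, 46, -59.5) x 0.00 y 0.00 z 3.10 rz -0.00 rows 3.0
t 15.1 now [468.6 326.2 184.5 -32.2] tilt [0.009 0.006] gap 0.0855 j [ 0.54  0.38  1.52 -0.    1.22  1.11]
```

Emit:
drive_tool:
  steps:
    - {"x": -2.8,"y": 5.74,"z": -0.8,"rx": 0,"ry": 0,"rz": 4.55,"claw": -1}
    - {"x": -2.8,"y": 5.74,"z": -0.8,"rx": 0,"ry": 0,"rz": 4.55,"claw": -1}
    - {"x": -2.8,"y": 5.74,"z": -0.8,"rx": 0,"ry": 0,"rz": 4.55,"claw": -1}
    - {"x": -2.8,"y": 5.74,"z": -0.8,"rx": 0,"ry": 0,"rz": 4.55,"claw": -1}
    - {"x": -2.8,"y": 5.74,"z": -0.8,"rx": 0,"ry": 0,"rz": 4.55,"claw": -1}
    - {"x": -2.8,"y": 5.74,"z": -0.8,"rx": 0,"ry": 0,"rz": 4.55,"claw": -1}
    - {"x": -2.8,"y": 5.74,"z": -0.8,"rx": 0,"ry": 0,"rz": 4.55,"claw": -1}
    - {"x": -2.8,"y": 5.74,"z": -0.8,"rx": 0,"ry": 0,"rz": 4.55,"claw": -1}

```text
time: 15.8
eef_pos: [0.6021, 0.1053, 0.2058]
ee_rot: [0.0, 0.965, 0.261, 0.0]
wrist_force: [0.4, -0.3, -0.4]
finger_gap: 0.0855
gripper_force: 0.0
```

```bash
python3 -c "
from h import *
c=wrist('w10')
plan([(601.5,108,46,-59.5)])
I=[cv2.resize(np.load(n+'.npz')['frame'][60:360,180:380,::-1],None,fx=2,fy=2,interpolation=cv2.INTER_CUBIC) for n in('w9','w10')]
cv2.imwrite('pics/w910.png',np.hstack(I))"
```

```text
t 15.8 now [601.2 107.  205.6 -59.6] tilt [-0.  0.] gap 0.0856 j [0.12 0.46 1.37 0.   1.32 1.16]
(601.5, 108, 46, -59.5) x 0.02 y -0.02 z 3.99 rz -0.02 rows 4.0
```

View pics/w910.png

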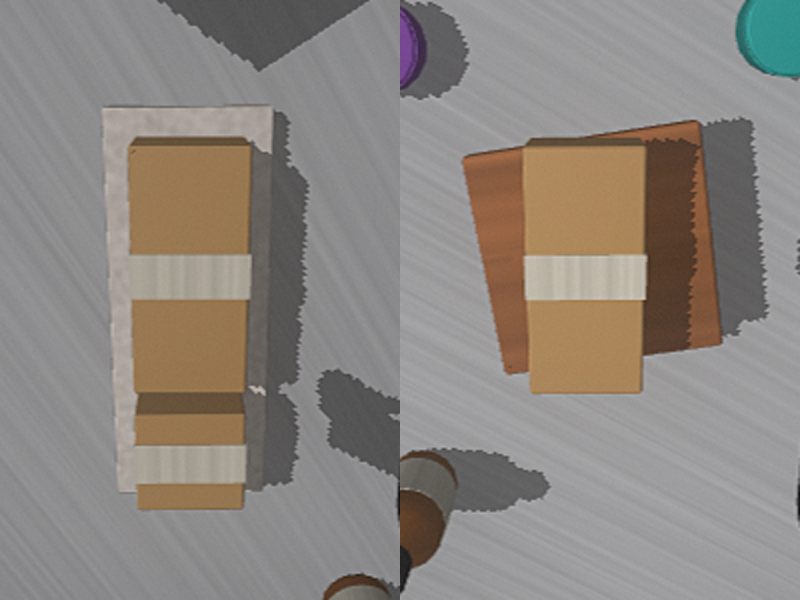

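Left (w9): pack lies straight after the glued half with a gap. Right (w10): a lies square to the tool, corners (523,146), (646,146), (643,393), (530,393).

```bash
python3 -c "
from h import *
u=np.array([np.cos(np.radians(57.8)),np.sin(np.radians(57.8))]);v=np.array([-u[1],u[0]])
def Q(n,pts,z):
    p=np.array([ray(n,180+a/2,60+b/2,z)[:2]*1000 for a,b in pts]);m=p.mean(0)
    print(p.round(0).tolist(),m.round(1),'u %.1f v %.1f'%(m@u,m@v),[round(float(np.degrees(np.arctan2(*(p[(i+1)%4]-p[i])[::-1]))),1) for i in range(4)])
Q('w9',[(128,146),(250,145),(246,392),(133,392)],.049)
Q('w9',[(137,414),(243,414),(244,510),(137,510)],.049)
Q('w9',[(103,107),(272,106),(262,491),(119,491)],.015)
Q('w10',[(123,146),(246,146),(243,393),(130,393)],.079)
"
```

```text
[[474.0, 379.0], [512.0, 355.0], [460.0, 271.0], [421.0, 296.0]] [467.  325.2] u 524.1 v -221.8 [-31.8, -121.7, 147.7, 57.4]
[[417.0, 286.0], [454.0, 263.0], [431.0, 223.0], [392.0, 248.0]] [423.2 255.2] u 441.5 v -222.2 [-32.3, -120.4, 147.7, 56.5]
[[470.0, 396.0], [528.0, 359.0], [434.0, 207.0], [375.0, 243.0]] [451.8 301.3] u 495.7 v -221.8 [-32.0, -121.8, 147.7, 58.1]
[[633.0, 152.0], [656.0, 113.0], [570.0, 62.0], [547.0, 102.0]] [601.6 107. ] u 411.2 v -452.0 [-59.8, -149.1, 120.2, 30.3]
```

Emit:
drive_tool:
  steps:
    - {"x": 0,"y": 0,"z": 1,"rx": 0,"ry": 0,"rz": 0,"claw": -1}
    - {"x": 0,"y": 0,"z": 2,"rx": 0,"ry": 0,"rz": 0,"claw": -1}
    - {"x": 0,"y": 0,"z": 3,"rx": 0,"ry": 0,"rz": 0,"claw": -1}
    - {"x": 0,"y": 0,"z": 3.7,"rx": 0,"ry": 0,"rz": 0,"claw": -0.8}
    - {"x": 0,"y": 0,"z": 3.96,"rx": 0,"ry": 0,"rz": 0,"claw": -0.4}
    - {"x": 0,"y": 0,"z": 3.96,"rx": 0,"ry": 0,"rz": 0,"claw": 0}
    - {"x": 0,"y": 0,"z": 3.96,"rx": 0,"ry": 0,"rz": 0,"claw": 1}
    - {"x": 0,"y": 0,"z": 3.96,"rx": 0,"ry": 0,"rz": 0,"claw": 1}
  force: 50

```text
time: 16.52
eef_pos: [0.602, 0.1083, 0.0499]
ee_rot: [0.0, 0.965, 0.263, 0.002]
wrist_force: [0.3, -0.8, -1.6]
finger_gap: 0.0452
gripper_force: 55.2
```

Emit:
drive_tool:
  steps:
    - {"x": 0,"y": 0,"z": 0,"rx": 0,"ry": 0,"rz": 0,"claw": 1}
    - {"x": 0,"y": 0,"z": -0.3,"rx": 0,"ry": 0,"rz": 0,"claw": 1}
    - {"x": 0,"y": 0,"z": -0.9,"rx": 0,"ry": 0,"rz": 0,"claw": 1}
    - {"x": 0,"y": 0,"z": -1.8,"rx": 0,"ry": 0,"rz": 0,"claw": 1}
    - {"x": 0,"y": 0,"z": -2.7,"rx": 0,"ry": 0,"rz": 0,"claw": 1}
    - {"x": 0,"y": 0,"z": -3,"rx": 0,"ry": 0,"rz": 0,"claw": 1}
    - {"x": 0,"y": 0,"z": -3,"rx": 0,"ry": 0,"rz": 0,"claw": 1}

```text
time: 17.1
eef_pos: [0.6026, 0.1079, 0.1731]
ee_rot: [0.001, 0.965, 0.263, 0.004]
wrist_force: [-0.4, -0.7, -1.7]
finger_gap: 0.0451
gripper_force: 55.6
```

```bash
python3 -c "
from h import *
plan([(437.4,278.5,115,-32.2)])"
```

```text
t 17.1 now [602.6 107.9 173.1 -59.5] tilt [0.008 0.001] gap 0.0451 j [0.12 0.48 1.41 0.   1.24 1.16]
(437.4, 278.5, 115, -32.2) x -1.40 y -5.77 z 1.45 rz -4.55 rows 6.0
```

Emit:
drive_tool:
  steps:
    - {"x": -1.4,"y": -5.77,"z": 0,"rx": 0,"ry": 0,"rz": -4.55,"claw": 1}
    - {"x": -1.4,"y": -5.77,"z": 0,"rx": 0,"ry": 0,"rz": -4.55,"claw": 1}
    - {"x": -1.4,"y": -5.77,"z": 0,"rx": 0,"ry": 0,"rz": -4.55,"claw": 1}
    - {"x": -1.4,"y": -5.77,"z": 0,"rx": 0,"ry": 0,"rz": -4.55,"claw": 1}
    - {"x": -1.4,"y": -5.77,"z": 0,"rx": 0,"ry": 0,"rz": -4.55,"claw": 1}
    - {"x": -1.4,"y": -5.77,"z": 0.8,"rx": 0,"ry": 0,"rz": -4.55,"claw": 1}
    - {"x": -1.4,"y": -5.77,"z": 1.3,"rx": 0,"ry": 0,"rz": -4.55,"claw": 1}
    - {"x": -1.4,"y": -5.77,"z": 1.3,"rx": 0,"ry": 0,"rz": -4.55,"claw": 1}

```text
time: 17.77
eef_pos: [0.4327, 0.2781, 0.1116]
ee_rot: [-0.0, 0.875, 0.484, -0.004]
wrist_force: [-0.8, 0.2, -2.4]
finger_gap: 0.045
gripper_force: 55.3
```

Emit:
drive_tool:
  steps:
    - {"x": 0,"y": 0,"z": 0,"rx": 0,"ry": 0,"rz": 0,"claw": 1}
    - {"x": 0,"y": 0,"z": 0,"rx": 0,"ry": 0,"rz": 0,"claw": 1}

```text
time: 17.93
eef_pos: [0.4366, 0.2778, 0.1166]
ee_rot: [0.0, 0.876, 0.483, 0.0]
wrist_force: [0.3, 0.9, -1.4]
finger_gap: 0.0452
gripper_force: 55.3
```

```bash
python3 -c "
from h import *
plan([(437.4,278.5,51,-32.2)])"
```

```text
t 17.9 now [436.6 277.8 116.6 -32.3] tilt [0.001 0.   ] gap 0.0452 j [ 0.5   0.36  1.73 -0.    1.05  1.06]
(437.4, 278.5, 51, -32.2) x 0.02 y 0.01 z 1.64 rz -0.01 rows 2.0
```

Emit:
drive_tool:
  steps:
    - {"x": 0.02,"y": 0.01,"z": 0.7,"rx": 0,"ry": 0,"rz": 0,"claw": 1}
    - {"x": 0.02,"y": 0.01,"z": 1.2,"rx": 0,"ry": 0,"rz": 0,"claw": 1}
    - {"x": 0.02,"y": 0.01,"z": 1.45,"rx": 0,"ry": 0,"rz": 0,"claw": 1}
    - {"x": 0.02,"y": 0.01,"z": 1.55,"rx": 0,"ry": 0,"rz": 0,"claw": 1}
    - {"x": 0.02,"y": 0.01,"z": 1.55,"rx": 0,"ry": 0,"rz": 0,"claw": 1}

```text
time: 18.35
eef_pos: [0.437, 0.2783, 0.0539]
ee_rot: [0.0, 0.876, 0.483, -0.0]
wrist_force: [0.5, 0.3, -2.0]
finger_gap: 0.0451
gripper_force: 55.4
```

Emit:
drive_tool:
  steps:
    - {"x": 0,"y": 0,"z": 0.04,"rx": 0,"ry": 0,"rz": 0,"claw": 1}
    - {"x": 0,"y": 0,"z": 0.04,"rx": 0,"ry": 0,"rz": 0,"claw": 1}

```text
time: 18.52
eef_pos: [0.4371, 0.2788, 0.0531]
ee_rot: [0.0, 0.876, 0.483, 0.001]
wrist_force: [0.7, 0.3, -2.1]
finger_gap: 0.0454
gripper_force: 55.4
```

Emit:
drive_tool:
  steps:
    - {"x": 0,"y": 0,"z": 0.03,"rx": 0,"ry": 0,"rz": 0,"claw": 1}
    - {"x": 0,"y": 0,"z": 0.04,"rx": 0,"ry": 0,"rz": 0,"claw": 1}

```text
time: 18.68
eef_pos: [0.4371, 0.2789, 0.0521]
ee_rot: [0.0, 0.876, 0.483, 0.001]
wrist_force: [-6.2, -4.5, 19.1]
finger_gap: 0.0452
gripper_force: 57.8
```

Emit:
drive_tool:
  steps:
    - {"x": 0,"y": 0,"z": -0.03,"rx": 0,"ry": 0,"rz": 0,"claw": 1}
    - {"x": 0,"y": 0,"z": -0.03,"rx": 0,"ry": 0,"rz": 0,"claw": -0.3}
    - {"x": 0,"y": 0,"z": -0.03,"rx": 0,"ry": 0,"rz": 0,"claw": -1}
    - {"x": 0,"y": 0,"z": -0.03,"rx": 0,"ry": 0,"rz": 0,"claw": -1}
    - {"x": 0,"y": 0,"z": -1,"rx": 0,"ry": 0,"rz": 0,"claw": -1}
    - {"x": 0,"y": 0,"z": -2,"rx": 0,"ry": 0,"rz": 0,"claw": -1}
    - {"x": 0,"y": 0,"z": -3,"rx": 0,"ry": 0,"rz": 0,"claw": -1}
    - {"x": 0,"y": 0,"z": -3.5,"rx": 0,"ry": 0,"rz": 0,"claw": -1}

```text
time: 19.35
eef_pos: [0.4374, 0.2792, 0.1952]
ee_rot: [0.0, 0.876, 0.483, 0.003]
wrist_force: [0.7, 0.2, 0.5]
finger_gap: 0.0855
gripper_force: 0.0
```

Emit:
drive_tool:
  steps:
    - {"x": 0,"y": 0,"z": 0,"rx": 0,"ry": 0,"rz": 0,"claw": -1}

```text
time: 19.43
eef_pos: [0.438, 0.2795, 0.1955]
ee_rot: [0.0, 0.876, 0.483, 0.004]
wrist_force: [-0.6, 0.6, 0.4]
finger_gap: 0.0855
gripper_force: 0.0
```

```bash
python3 -c "
from h import *
wrist('w11')
plan([(540,60,190,-5),(609,-130,150,20)],start=(437,279,190,-32.2));plan([])"
```

```text
(540, 60, 190, -5) x -3.26 y 5.10 z 0.00 rz -4.53 rows 6.0
(609, -130, 150, 20) x -4.58 y 2.13 z 1.00 rz -4.17 rows 5.0
t 19.5 now [437.2 279.1 192.7 -32.2] tilt [0.004 0.002] gap 0.0855 j [ 0.5   0.26  1.66 -0.    1.21  1.06]
```

Emit:
drive_tool:
  steps:
    - {"x": -3.26,"y": 5.1,"z": 0,"rx": 0,"ry": 0,"rz": -4.53,"claw": -1}
    - {"x": -3.26,"y": 5.1,"z": 0,"rx": 0,"ry": 0,"rz": -4.53,"claw": -1}
    - {"x": -3.26,"y": 5.1,"z": 0,"rx": 0,"ry": 0,"rz": -4.53,"claw": -1}
    - {"x": -3.26,"y": 5.1,"z": 0,"rx": 0,"ry": 0,"rz": -4.53,"claw": -1}
    - {"x": -3.26,"y": 5.1,"z": 0,"rx": 0,"ry": 0,"rz": -4.53,"claw": -1}
    - {"x": -3.26,"y": 5.1,"z": 0,"rx": 0,"ry": 0,"rz": -4.53,"claw": -1}
    - {"x": -3.26,"y": 5.1,"z": 0,"rx": 0,"ry": 0,"rz": -4.53,"claw": -1}
    - {"x": -3.26,"y": 5.1,"z": 0,"rx": 0,"ry": 0,"rz": -4.53,"claw": -1}

```text
time: 20.15
eef_pos: [0.5399, 0.0571, 0.1888]
ee_rot: [-0.001, 0.739, 0.674, -0.001]
wrist_force: [-0.5, -0.1, 0.1]
finger_gap: 0.0856
gripper_force: 0.0
```

Emit:
drive_tool:
  steps:
    - {"x": -4.58,"y": 2.13,"z": 1,"rx": 0,"ry": 0,"rz": -4.17,"claw": -1}
    - {"x": -4.58,"y": 2.13,"z": 1,"rx": 0,"ry": 0,"rz": -4.17,"claw": -1}
    - {"x": -4.58,"y": 2.13,"z": 1,"rx": 0,"ry": 0,"rz": -4.17,"claw": -1}
    - {"x": -4.58,"y": 2.13,"z": 1,"rx": 0,"ry": 0,"rz": -4.17,"claw": -1}
    - {"x": -4.58,"y": 2.13,"z": 1,"rx": 0,"ry": 0,"rz": -4.17,"claw": -1}
    - {"x": -4.58,"y": 2.13,"z": 1,"rx": 0,"ry": 0,"rz": -4.17,"claw": -1}
    - {"x": -4.58,"y": 2.13,"z": 1,"rx": 0,"ry": 0,"rz": -4.17,"claw": -1}
    - {"x": -4.58,"y": 2.13,"z": 1,"rx": 0,"ry": 0,"rz": -4.17,"claw": -1}

```text
time: 20.82
eef_pos: [0.608, -0.129, 0.1496]
ee_rot: [-0.001, 0.574, 0.819, -0.0]
wrist_force: [0.5, -0.0, -0.5]
finger_gap: 0.0857
gripper_force: 0.0
```

```bash
python3 -c "
from h import *
wrist('w12')
plan([(609,-130,6.5,20)])
I=[cv2.resize(np.load(n+'.npz')['frame'][y:y+300,180:380,::-1],None,fx=2,fy=2,interpolation=cv2.INTER_CUBIC) for n,y in(('w11',100),('w12',100))]
cv2.imwrite('pics/w1112.png',np.hstack(I))"
```

```text
t 20.9 now [ 608.1 -128.7  150.1   20. ] tilt [-0.001  0.   ] gap 0.0855 j [-0.27  0.53  1.39  0.    1.22 -0.62]
(609, -130, 6.5, 20) x -0.04 y 0.01 z 3.59 rz 0.01 rows 4.0
```

View pics/w1112.png

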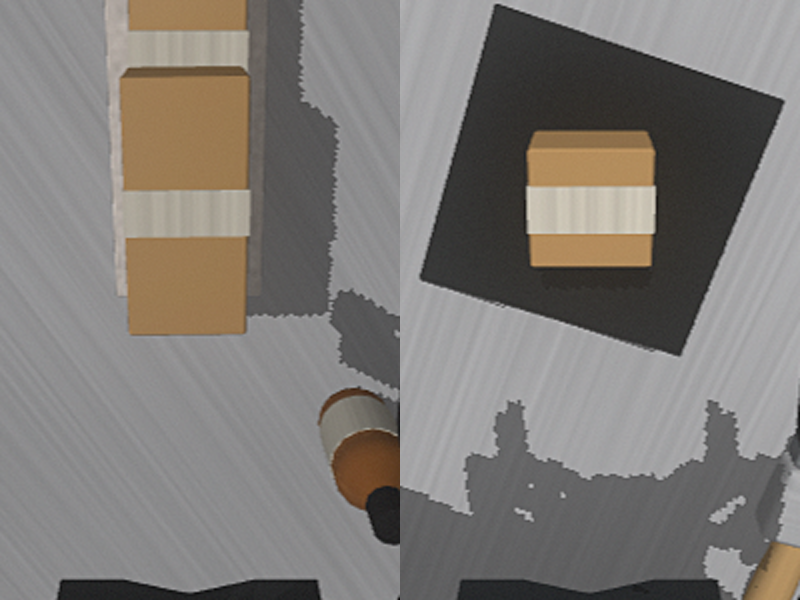

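Left (w11): upper pack lies straight on the row, top corners (120,77), (248,76), (245,333), (128,333). Right (w12): half square to the tool on the mat, top (527,149)–(653,266).

```bash
python3 -c "
from h import *
u=np.array([np.cos(np.radians(57.8)),np.sin(np.radians(57.8))]);v=np.array([-u[1],u[0]])
def Q(n,pts,z):
    p=np.array([ray(n,180+a/2,100+b/2,z)[:2]*1000 for a,b in pts]);m=p.mean(0)
    print(p.round(0).tolist(),m.round(1),'u %.1f v %.1f'%(m@u-495.7,m@v+221.8),[round(float(np.degrees(np.arctan2(*(p[(i+1)%4]-p[i])[::-1]))),1) for i in range(4)])
Q('w11',[(120,77),(248,76),(245,333),(128,333)],.083)
Q('w12',[(127,149),(254,149),(252,266),(130,266)],.038)
"
```

```text
[[444.0, 333.0], [482.0, 310.0], [430.0, 225.0], [392.0, 250.0]] [437.2 279.5] u -26.2 v 0.8 [-31.9, -121.5, 147.6, 57.9]
[[581.0, -115.0], [623.0, -100.0], [639.0, -142.0], [596.0, -158.0]] [ 609.8 -128.6] u -279.6 v -362.8 [19.9, -69.4, -160.1, 109.9]
```

Emit:
drive_tool:
  steps:
    - {"x": -0.03,"y": 0,"z": 1,"rx": 0,"ry": 0,"rz": 0,"claw": -1}
    - {"x": -0.03,"y": 0,"z": 2,"rx": 0,"ry": 0,"rz": 0,"claw": -1}
    - {"x": -0.03,"y": 0,"z": 2.9,"rx": 0,"ry": 0,"rz": 0,"claw": -1}
    - {"x": -0.03,"y": 0,"z": 3.4,"rx": 0,"ry": 0,"rz": 0,"claw": -0.8}
    - {"x": -0.03,"y": 0,"z": 3.56,"rx": 0,"ry": 0,"rz": 0,"claw": -0.4}
    - {"x": -0.03,"y": 0,"z": 3.56,"rx": 0,"ry": 0,"rz": 0,"claw": 0}
    - {"x": -0.03,"y": 0,"z": 3.56,"rx": 0,"ry": 0,"rz": 0,"claw": 1}
    - {"x": -0.03,"y": 0,"z": 3.56,"rx": 0,"ry": 0,"rz": 0,"claw": 1}
  force: 40

```text
time: 21.53
eef_pos: [0.6098, -0.1313, 0.0103]
ee_rot: [0.002, 0.573, 0.819, 0.001]
wrist_force: [1.1, -0.4, -0.2]
finger_gap: 0.0452
gripper_force: 41.5
```

Emit:
drive_tool:
  steps:
    - {"x": 0,"y": 0,"z": 0,"rx": 0,"ry": 0,"rz": 0,"claw": 1}
    - {"x": 0,"y": 0,"z": -0.3,"rx": 0,"ry": 0,"rz": 0,"claw": 1}
    - {"x": 0,"y": 0,"z": -1,"rx": 0,"ry": 0,"rz": 0,"claw": 1}
    - {"x": 0,"y": 0,"z": -2,"rx": 0,"ry": 0,"rz": 0,"claw": 1}
    - {"x": 0,"y": 0,"z": -3,"rx": 0,"ry": 0,"rz": 0,"claw": 1}
    - {"x": 0,"y": 0,"z": -4,"rx": 0,"ry": 0,"rz": 0,"claw": 1}
    - {"x": 0,"y": 0,"z": -4.3,"rx": 0,"ry": 0,"rz": 0,"claw": 1}
    - {"x": 0,"y": 0,"z": -4.3,"rx": 0,"ry": 0,"rz": 0,"claw": 1}

```text
time: 22.2
eef_pos: [0.6101, -0.132, 0.1859]
ee_rot: [0.004, 0.574, 0.819, 0.001]
wrist_force: [0.2, 0.7, -1.4]
finger_gap: 0.0452
gripper_force: 41.6
```

```bash
python3 -c "
from h import *
plan([]);plan([(585,100,180,-10),(481,347.5,125,-32.2)],start=(608.5,-129.8,179.5,20))"
```

```text
t 22.2 now [ 610.1 -132.   185.9   20. ] tilt [ 0.008 -0.002] gap 0.0452 j [-0.27  0.5   1.35  0.    1.28 -0.62]
(585, 100, 180, -10) x 5.60 y 1.41 z -0.01 rz 5.00 rows 6.0
(481, 347.5, 125, -32.2) x 5.64 y -3.63 z 1.38 rz 3.70 rows 7.0
```

Emit:
drive_tool:
  steps:
    - {"x": 5.6,"y": 1.41,"z": 0,"rx": 0,"ry": 0,"rz": 5,"claw": 1}
    - {"x": 5.6,"y": 1.41,"z": 0,"rx": 0,"ry": 0,"rz": 5,"claw": 1}
    - {"x": 5.6,"y": 1.41,"z": 0,"rx": 0,"ry": 0,"rz": 5,"claw": 1}
    - {"x": 5.6,"y": 1.41,"z": 0,"rx": 0,"ry": 0,"rz": 5,"claw": 1}
    - {"x": 5.6,"y": 1.41,"z": 0,"rx": 0,"ry": 0,"rz": 5,"claw": 1}
    - {"x": 5.6,"y": 1.41,"z": 0,"rx": 0,"ry": 0,"rz": 5,"claw": 1}
    - {"x": 5.6,"y": 1.41,"z": 0,"rx": 0,"ry": 0,"rz": 5,"claw": 1}
    - {"x": 5.6,"y": 1.41,"z": 0,"rx": 0,"ry": 0,"rz": 5,"claw": 1}

```text
time: 22.87
eef_pos: [0.5845, 0.0996, 0.1793]
ee_rot: [-0.0, 0.765, 0.644, -0.001]
wrist_force: [-0.3, -0.7, -0.4]
finger_gap: 0.0452
gripper_force: 41.6
```

Emit:
drive_tool:
  steps:
    - {"x": 5.64,"y": -3.63,"z": 0,"rx": 0,"ry": 0,"rz": 3.7,"claw": 1}
    - {"x": 5.64,"y": -3.63,"z": 0,"rx": 0,"ry": 0,"rz": 3.7,"claw": 1}
    - {"x": 5.64,"y": -3.63,"z": 0,"rx": 0,"ry": 0,"rz": 3.7,"claw": 1}
    - {"x": 5.64,"y": -3.63,"z": 0,"rx": 0,"ry": 0,"rz": 3.7,"claw": 1}
    - {"x": 5.64,"y": -3.63,"z": 0,"rx": 0,"ry": 0,"rz": 3.7,"claw": 1}
    - {"x": 5.64,"y": -3.63,"z": 0,"rx": 0,"ry": 0,"rz": 3.7,"claw": 1}
    - {"x": 5.64,"y": -3.63,"z": 0,"rx": 0,"ry": 0,"rz": 3.7,"claw": 1}
    - {"x": 5.64,"y": -3.63,"z": 0,"rx": 0,"ry": 0,"rz": 3.7,"claw": 1}

```text
time: 23.53
eef_pos: [0.4797, 0.3485, 0.1795]
ee_rot: [-0.0, 0.875, 0.484, -0.0]
wrist_force: [-0.2, -0.5, -1.4]
finger_gap: 0.0453
gripper_force: 41.6
```

Emit:
drive_tool:
  steps:
    - {"x": 0,"y": 0,"z": 1,"rx": 0,"ry": 0,"rz": 0,"claw": 1}
    - {"x": 0,"y": 0,"z": 1.4,"rx": 0,"ry": 0,"rz": 0,"claw": 1}
    - {"x": 0,"y": 0,"z": 1.4,"rx": 0,"ry": 0,"rz": 0,"claw": 1}

```text
time: 23.78
eef_pos: [0.4804, 0.3434, 0.1197]
ee_rot: [0.0, 0.876, 0.483, -0.004]
wrist_force: [-0.8, -1.0, -0.6]
finger_gap: 0.0456
gripper_force: 41.5
```

```bash
python3 -c "
from h import *
plan([(480.3,346.4,60,-32.2)])"
```

```text
t 23.8 now [480.4 343.4 119.7 -32.3] tilt [-0.006 -0.004] gap 0.0456 j [ 0.56  0.5   1.51 -0.    1.14  1.12]
(480.3, 346.4, 60, -32.2) x 0.06 y -0.04 z 1.49 rz -0.01 rows 2.0
```

Emit:
drive_tool:
  steps:
    - {"x": -0.03,"y": 0,"z": 0.7,"rx": 0,"ry": 0,"rz": 0,"claw": 1}
    - {"x": -0.03,"y": 0,"z": 1.3,"rx": 0,"ry": 0,"rz": 0,"claw": 1}
    - {"x": -0.03,"y": 0,"z": 1.6,"rx": 0,"ry": 0,"rz": 0,"claw": 1}
    - {"x": -0.03,"y": 0,"z": 1.66,"rx": 0,"ry": 0,"rz": 0,"claw": 1}
    - {"x": -0.03,"y": 0,"z": 1.66,"rx": 0,"ry": 0,"rz": 0,"claw": 1}

```text
time: 24.2
eef_pos: [0.4814, 0.3443, 0.0582]
ee_rot: [0.0, 0.876, 0.483, -0.0]
wrist_force: [-0.4, 0.1, -0.2]
finger_gap: 0.0455
gripper_force: 41.6
```

Emit:
drive_tool:
  steps:
    - {"x": 0,"y": 0,"z": 0.05,"rx": 0,"ry": 0,"rz": 0,"claw": 1}
    - {"x": 0,"y": 0,"z": 0.05,"rx": 0,"ry": 0,"rz": 0,"claw": 1}

```text
time: 24.37
eef_pos: [0.4815, 0.3449, 0.057]
ee_rot: [-0.0, 0.876, 0.483, 0.001]
wrist_force: [0.2, -0.3, -0.5]
finger_gap: 0.0455
gripper_force: 41.6
```

Emit:
drive_tool:
  steps:
    - {"x": 0,"y": -0.04,"z": 0.05,"rx": 0,"ry": 0,"rz": 0,"claw": 1}
    - {"x": 0,"y": -0.04,"z": 0.07,"rx": 0,"ry": 0,"rz": 0,"claw": 1}

```text
time: 24.53
eef_pos: [0.4798, 0.3459, 0.0542]
ee_rot: [-0.0, 0.876, 0.483, 0.001]
wrist_force: [-4.8, -3.1, 18.2]
finger_gap: 0.045
gripper_force: 43.7
```

Contact. Release and lift.

Emit:
drive_tool:
  steps:
    - {"x": 0,"y": 0,"z": -0.03,"rx": 0,"ry": 0,"rz": 0,"claw": 1}
    - {"x": 0,"y": 0,"z": -0.03,"rx": 0,"ry": 0,"rz": 0,"claw": -0.3}
    - {"x": 0,"y": 0,"z": -0.03,"rx": 0,"ry": 0,"rz": 0,"claw": -1}
    - {"x": 0,"y": 0,"z": -0.03,"rx": 0,"ry": 0,"rz": 0,"claw": -1}
    - {"x": 0,"y": 0,"z": -1,"rx": 0,"ry": 0,"rz": 0,"claw": -1}
    - {"x": 0,"y": 0,"z": -2,"rx": 0,"ry": 0,"rz": 0,"claw": -1}
    - {"x": 0,"y": 0,"z": -3,"rx": 0,"ry": 0,"rz": 0,"claw": -1}
    - {"x": 0,"y": 0,"z": -3.5,"rx": 0,"ry": 0,"rz": 0,"claw": -1}

```text
time: 25.2
eef_pos: [0.4803, 0.3461, 0.198]
ee_rot: [-0.0, 0.876, 0.483, 0.003]
wrist_force: [0.5, 0.6, 1.7]
finger_gap: 0.0854
gripper_force: 0.0
```

Emit:
drive_tool:
  steps:
    - {"x": -0.5,"y": 0,"z": -1,"rx": 0,"ry": 0,"rz": 0,"claw": -1}
    - {"x": -0.5,"y": 0,"z": -1,"rx": 0,"ry": 0,"rz": 0,"claw": -1}
    - {"x": -0.5,"y": 0,"z": -1,"rx": 0,"ry": 0,"rz": 0,"claw": -1}
    - {"x": -0.5,"y": 0,"z": -1,"rx": 0,"ry": 0,"rz": 0,"claw": -1}
    - {"x": -0.5,"y": 0,"z": -1,"rx": 0,"ry": 0,"rz": 0,"claw": -1}

```text
time: 25.62
eef_pos: [0.4686, 0.3286, 0.2314]
ee_rot: [0.0, 0.876, 0.483, -0.001]
wrist_force: [-0.0, 0.8, -0.4]
finger_gap: 0.0856
gripper_force: 0.0
```

```bash
python3 -c "
from h import *
wrist('w13');plan([])
# brown/white tops at z .083 : warp top plane into board frame and report columns (5mm) along x at y=0
d=np.load('w13.npz');K,T=d['K'],d['T'];f=d['frame']
u=np.array([np.cos(np.radians(57.8)),np.sin(np.radians(57.8))]);v=np.array([-u[1],u[0]]);b=np.array([451.8,301.3])
def px(x,y,z):
    p=np.linalg.inv(T)@np.r_[(b+x*u+y*v)/1000,z,1];return (int(round(K[0,2]+K[0,0]*p[0]/-p[2])),int(round(K[1,2]+K[1,1]*p[1]/p[2])))
def s(x,y):
    a,c=px(x,y,.083);return tuple(int(i) for i in f[c,a]) if 0<=c<420 and 0<=a<560 else None
print('along',[(x,s(x,0)) for x in range(14,86,3)])
for x in(-27+20,0,40,68):print('across',x,[(y,s(x,y)) for y in(-30,-27,-25,-23,-21,-18,18,21,23,25,27,30)])
"
```

```text
t 25.7 now [468.6 328.6 231.3 -32.2] tilt [-0.002 -0.001] gap 0.0854 j [0.55 0.35 1.45 0.   1.34 1.11]
along [(14, (157, 123, 82)), (17, (155, 121, 79)), (20, (153, 122, 80)), (23, (146, 117, 78)), (26, (107, 85, 60)), (29, (106, 83, 57)), (32, (103, 79, 55)), (35, (155, 122, 82)), (38, (154, 119, 80)), (41, (154, 121, 81)), (44, (154, 120, 78)), (47, (171, 167, 153)), (50, (169, 163, 150)), (53, (170, 163, 153)), (56, (171, 166, 153)), (59, (170, 164, 152)), (62, (170, 164, 153)), (65, (160, 126, 86)), (68, (158, 125, 87)), (71, (156, 123, 82)), (74, (159, 125, 85)), (77, (157, 125, 85)), (80, (105, 85, 62)), (83, (106, 85, 63))]
across -7 [(-30, (88, 87, 85)), (-27, (109, 102, 97)), (-25, (111, 105, 98)), (-23, (99, 95, 91)), (-21, (144, 111, 72)), (-18, (155, 121, 80)), (18, (155, 121, 81)), (21, (157, 124, 83)), (23, (157, 120, 75)), (25, (176, 171, 165)), (27, (178, 169, 162)), (30, (155, 152, 154))]
across 0 [(-30, (89, 87, 87)), (-27, (110, 104, 98)), (-25, (100, 95, 90)), (-23, (105, 100, 96)), (-21, (145, 113, 73)), (-18, (154, 121, 79)), (18, (157, 124, 83)), (21, (158, 125, 85)), (23, (164, 126, 81)), (25, (164, 157, 153)), (27, (185, 177, 168)), (30, (145, 142, 142))]
across 40 [(-30, (90, 90, 90)), (-27, (101, 96, 93)), (-25, (103, 97, 93)), (-23, (94, 91, 88)), (-21, (157, 124, 84)), (-18, (155, 122, 83)), (18, (158, 126, 88)), (21, (156, 123, 84)), (23, (141, 118, 93)), (25, (178, 171, 164)), (27, (177, 167, 161)), (30, (148, 147, 148))]
across 68 [(-30, (91, 86, 86)), (-27, (107, 103, 97)), (-25, (106, 101, 97)), (-23, (107, 93, 79)), (-21, (157, 123, 84)), (-18, (156, 124, 85)), (18, (159, 126, 86)), (21, (160, 128, 88)), (23, (152, 130, 110)), (25, (172, 165, 159)), (27, (179, 173, 166)), (30, (143, 144, 144))]
```

Numbers check out: half at x of about +55 and y of about 0, long pack at about −26, both flat at the right height, arm clear. Handing in.

```bash
python3 -c "
from plant import r
print(r.close_job())"
```

```text
the job is handed in; nothing more can be done
None
```

The job is handed in, with no verdict returned: by my measurements the tin stands upright on the round block about 4 mm off its axis, and both pack rows on the board are within about 2 mm of their places, with the bottle and cup left untouched.

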